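Restock the fridge bin and turntable

TASK

Restock this fridge organiser. First make room in the bin: lift the divider by its orange knob out of its notch, move it along and drop it fully into the notch marked by the green clip; then stand every yoghurt tub (red lid) upright on the bin's floor in the bay to the left of the divider. Also turn the fridge turntable by its black post until its green compartment clicks in at the red pointer, with the green-lidded jar standing upright on the green pad; set the jar down gently, and leave the butter, the cream carton and the bowl where they are.

Things in the scene. Friction and masses are not known exactly. Their poses are not given: they have to be found in the camera images.
- bin: Open-topped pale blue fridge bin, fixed to the counter, outside 150 mm (its x) by 290 mm (its y), 40 mm high, walls 4 mm, inner floor 4 mm above the counter. Origin: centre of its underside; at yaw 0 its x points away from the robot, its y to the left. A 5 mm blue divider plate, top at 50 mm, stands across its inside; the bay on the plate's left (+y) side is the one to fill.
- rail (a point): Middle of the notched rail, 90 mm from the bin's centre towards the robot (bin's -x), 50 mm above the counter: a white bar with grey round-topped teeth (tops at 50 mm) along the outside of the bin. Seven notches 15 mm wide, 30 mm apart along the bin's y (+90 to -90 mm). The divider hangs on it, captive, and falls by its own weight (1.6 N).
- divider_slide (a joint): Travel of the divider along the rail (m), growing to the right (bin's -y); 0 in the leftmost notch where it starts, 0.030 per notch, up to 0.180 in the rightmost. The teeth block it unless it is lifted; lifted, it slides with about 0.5 N.
- divider_lift (a joint): Height of the divider above fully dropped (m): 0 when down in a notch, 0.045 at most. Its pin clears the teeth from about 0.020. On rounded tooth tops it tends to roll into the nearest notch.
- divider_knob (a point): Centre of the orange knob of the divider, a block 26 mm (bin's x) by 22 mm (bin's y) by 36 mm high, above the rail; its centre is 72 mm above the counter when dropped (bottom 54, top 90 mm) and straight above the pin. Axes as the bin's.
- green_notch (a point): Where the knob's centre must end: over the notch marked by the green clip (a green tab 18 mm wide on the robot side of the rail, 24 mm nearer the robot than this point, its top 38 mm above the counter). Two other notches carry white clips. The green clip is at one of the three notches 0.12, 0.15 or 0.18 m from the start.
- susan_base: Fixed grey foot of the fridge turntable, origin on the turning axis at counter level; a red pointer 16 mm wide sticks out from under the turntable along its -x (towards the robot at yaw 0), to 145 mm from the axis.
- susan (a joint): Angle of the turntable (rad), counter-clockwise seen from above, limits -3.4 to 3.4. 0: the green compartment faces the red pointer. Light friction (0.03 N m); it clicks into a spring stop at every quarter turn, and some 3 N at the post push it in and out.
- susan_post (a point): Grip point on the black upright turning post of the turntable, 16 mm in diameter, 85 mm from the axis, across the axis from the green compartment; from deck (22 mm above the counter) to 76 mm, this point 58 mm above the counter. The deck is a white disc 230 mm across, parted into four quarters by crossed walls 22 mm high above the deck.
- green_pad (a point): Centre of the green round pad (76 mm across) in the green compartment, on the deck (22 mm above the counter), 67 mm from the axis.
- jar: Amber glass jar with green lid, 56 mm in diameter, 80 mm high, about 0.25 kg; origin at the centre of its underside, z up.
- butter: Yellow and blue butter pack, 100 x 30 x 38 mm, in the right end of the bin, right of the rightmost notch; stays there.
- carton: Small blue and white cream carton, 60 x 60 mm, about 125 mm high, beyond the bin; leave alone. Origin under its centre.
- bowl: Green bowl of lemons, 140 mm across, 50 mm high, at the far side; leave alone. Origin under its centre.
- tub1: White yoghurt tub with red lid, 54 mm in diameter, 65 mm high, about 0.15 kg; origin at the centre of its underside, z up. Starts on the blue mat between bin and turntable. May be absent (three or four are present).
- tub2: White yoghurt tub with red lid, 54 mm in diameter, 65 mm high, about 0.15 kg; origin at the centre of its underside, z up. Starts on the blue mat between bin and turntable. May be absent (three or four are present).
- tub3: White yoghurt tub with red lid, 54 mm in diameter, 65 mm high, about 0.15 kg; origin at the centre of its underside, z up. Starts on the blue mat between bin and turntable. May be absent (three or four are present).
- tub4: White yoghurt tub with red lid, 54 mm in diameter, 65 mm high, about 0.15 kg; origin at the centre of its underside, z up. Starts on the blue mat between bin and turntable. May be absent (three or four are present).
Not all that is in view belongs to the job. What is meant by the jar is not pink, purple or yellow, and is the smaller of those in its own colour.

How it is judged:
On the way:
1. the divider is dropped into the notch with the green clip (horizontal distance between divider_knob and green_notch below 0.009 m and value of joint divider_lift below 0.005 m), for 0.3 s.
At the end, for the whole second after the job is handed in: Divider down (lift < 5 mm) in the green clip's notch (within 9 mm); every tub present upright on the bin floor left of the divider; turntable within 0.07 rad of its stop at the pointer; jar upright on the deck within 28 mm of the green pad's centre; all at rest (all of step 1 and value of joint susan between -0.07 and 0.07 rad and velocity of joint susan between -0.05 and 0.05 rad/s and horizontal distance between jar and green_pad below 0.028 m and z of jar in the frame of green_pad between -0.006 and 0.006 m and angle between jar's own z axis and vertical below 0.1 rad and linear speed of each of jar, tub1, tub2, tub3, tub4 below 0.03 m/s and x of tub1 in the frame of bin between -0.06 and 0.06 m and y of each of tub1, tub2, tub3, tub4 in the frame of bin below 0.13 m and y of each of tub1, tub2, tub3, tub4 in the frame of divider_knob above 0.02 m and z of each of tub1, tub2, tub3, tub4 in the frame of bin below 0.01 m and angle between each of tub1, tub2, tub3, tub4's own z axis and vertical below 0.12 rad and x of tub2 in the frame of bin between -0.06 and 0.06 m and x of tub3 in the frame of bin between -0.06 and 0.06 m and x of tub4 in the frame of bin between -0.06 and 0.06 m); the robot touches nothing.
It fails at once if the butter, the carton or the bowl is moved more than 40 mm (distance of any of butter, carton, bowl from where it was at the start of the episode above 0.04 m).
It fails at once if the jar is tipped over (more than 0.7 rad) (angle between jar's own z axis and vertical above 0.7 rad).
It fails at once if the jar is banged down on the turntable (more than 80 N) (contact force between jar and susan above 80 N).
Of tub1, tub2, tub3, tub4 only 3 to 4 are there at a start; the rules pass over those that are not, and their reading is None.
At some moment in a run one of tub1, tub2, tub3, tub4 may be knocked a few centimetres aside while the robot is not near it.
It also fails if it takes over 208 s, if anything falls off the work surface, if the arm or the gripper's body presses on something with over 40 N, if the wrist force passes 120 N, or if a joint passes its speed limit or range.

ROBOT

A 7-joint arm with a two-finger parallel gripper is mounted at the origin on the work surface. World frame = base frame: x ahead of the robot, y to its left, z up, the work surface at z = 0. Lengths are in m, angles in rad, forces in N, time in s.
With the tool pointing down it reaches from about 0.425 to 0.925 m from the base axis. Payload 6.8 kg.
Tool frame: the origin (TCP) lies on the front face of the gripper's body, between the roots of the fingers; the fingertips stand 73 mm ahead of it and the grasp point (between the pads) lies 54 mm ahead of it; z points along the fingers, x is the direction in which the jaws open and shut, and the axes are right-handed (so a half turn about z gives the same grasp; the last joint's range is limited). The gripper opens to 85 mm and grips with 20 to 120 N. Pads are 22 mm wide; open, the fingers measure 114 mm over their backs; the gripper's body (76 mm by 85 mm) begins 54 mm behind the grasp point. The pads swing forward as they close: fully open they stand 13 mm farther back than shut.
Start: joints at [-1.313, 0.477, 0.022, 1.555, -0.011, 1.109, -0.083], TCP at [0.241, 0.63, 0.304] pointing down, gripper open.
Joint ranges: [-2.96, 2.96], [-0.34, 2.1], [-1.41, 1.46], [0.24, 2.44], [-1.37, 4.51], [0.17, 1.92], [-2.96, 2.96]. Speed limits (rad/s): [2.39, 2.39, 3.14, 3.14, 3.14, 3.14, 3.14].

INTERFACE

Orientations are given as a unit quaternion [w, x, y, z].
In Python, from station import get_obs, read_camera, hand_in gives the robot as it stands. The module is installed in compiled form; this text tells all that it offers.
- The arm moves only by the shell command python3 -m creep 'ROWS' [FORCE]. ROWS is JSON, a list that holds one entry, the list of rows, each a list of 7 numbers: the turn, a rotation vector about the tool's x, y, z in rad, then the shift along the tool's x, y, z in m, then the finger opening in m, from 0 to 0.0854. A call has 1 to 20 rows; each row shifts and turns the pose as measured when the row begins, along the tool's axes as they then stand; what a row does not reach is not made up. A row lasts 1/12 s, in which the tool goes at most 41.7 mm and 7.16 degrees, less where a joint would pass 70% of its speed; a pose out of reach is approached as far as the arm can. A call is refused whole if a number of a shift passes 0.0417 or a number of a turn 0.125, either way. A call with a gripper value outside its range is refused whole. The fingers move at their own pace and stop on an object; FORCE is the grip in N (left out, the last holds). Time passes only in rows, so rows that do not move let the fingers close. It gives the time, the measured TCP pose, the force and the opening at its end, in the units of the state.
- get_obs(): the state, without advancing time (a new reading comes with each control period).
- read_camera(name): name is "scene" or "top" or "wrist"; returns a dict with "color" (480x640x3 uint8, red, green, blue), "range_z" (480x640 float32, m along the optical axis (not along the pixel's ray), 0 where there is no reading), "fovy" (degrees; the focal length in pixels is half the picture's height over the tangent of half this angle, whatever the lens; pixels are square), "cx", "cy" (the principal point, pixels), "rvec" (rotation vector, rad) and "tvec" (3), from world to camera coordinates, as OpenCV has them. Camera axes: x right, y down, z forward; pixel columns grow to the right and rows downward; lengths in m; the calibration is good to about 2 mm. A picture is of the moment at which its call begins.
- hand_in(): hands the job in, once; it reports no verdict.
The state is a dict: "t": time; "q": joint angles; "joint_vel": joint speeds; "joint_torque": joint torques, N m; "eef_pos": TCP position; "tool_rot": TCP orientation; "contact_force": force on the tool from outside, world axes, zero at the start; "torque": the same for the moment, N m; "gripper_width": opening from 0.0 (shut) to 1.0 (fully open).
Only numpy, scipy, OpenCV 4.12 (cv2) and the standard library are available. Lean on these libraries where they do the work, as an engineer would, in place of code of your own. Each camera call takes 0.05 s, during which the arm holds its last target.

## Working session

There is one attempt and no reset: what is moved stays moved. The work goes in short steps, Python scripts to look and compute and a shell command to move; the robot and the scene stay as the last step left them, time stands still between calls to the robot, and variables do not carry over. Pictures are saved under pics/ and viewed, and the job is handed in when it is done.

```bash
ls; mkdir -p pics; cat > h.py <<'E'
import numpy as np, cv2
from station import get_obs, read_camera
def snap(name,fn):
    c=read_camera(name); cv2.imwrite('pics/'+fn,c['color'][:,:,::-1]); np.savez('pics/'+fn[:-4]+'.npz',**c); return c
def world(c):
    f=240/np.tan(np.radians(float(c['fovy']))/2)
    v,u=np.mgrid[0:480,0:640]; z=c['range_z']
    P=np.stack([(u-c['cx'])/f*z,(v-c['cy'])/f*z,z],-1)
    R,_=cv2.Rodrigues(np.array(c['rvec'],float)); return (P-np.array(c['tvec']).reshape(3))@R
def proj(c,p):
    f=240/np.tan(np.radians(float(c['fovy']))/2)
    R,_=cv2.Rodrigues(np.array(c['rvec'],float)); q=R@np.array(p)+np.array(c['tvec']).reshape(3)
    return float(c['cx'])+f*q[0]/q[2],float(c['cy'])+f*q[1]/q[2]
def load(fn): return dict(np.load('pics/'+fn+'.npz'))
E
python3 - <<'E'
from h import *
for n in ['scene','top','wrist']:
    c=snap(n,n+'0.png'); print(n,c['fovy'],c['cx'],c['cy'],c['rvec'],c['tvec'])
print(get_obs())
E
```

```text
pics
scene 47.510745769191885 323.2261352852404 232.6752176886184 [ 2.16070895  1.35435366 -0.45848354] [-0.211045   -0.34994494  1.36184244]
top 54.54399439917349 318.29103550749176 235.623193309808 [ 2.14171673 -2.1416386   0.17204271] [-0.05438418  0.54726095  0.85578448]
wrist 68.54879523940416 321.30010131731154 241.1071009901831 [-2.35606031 -1.61836166 -0.26586211] [-0.67420937 -0.04072338  0.37979188]
{'t': 0.15, 'q': array([-1.31309323,  0.47762967,  0.02235183,  1.55619756, -0.01148534,
        1.10929362, -0.08309494]), 'joint_vel': array([-0.00284567, -0.00012491,  0.00106587, -0.00271559,  0.00109186,
        0.00115436,  0.0014927 ]), 'joint_torque': array([ 3.68082285e-03, -5.96925366e+01,  1.61082175e+00, -2.81491792e+01,
        1.27117621e-02,  6.56497286e-03, -1.47478352e-05]), 'eef_pos': array([0.24132823, 0.63001778, 0.30314736]), 'tool_rot': array([ 4.42128862e-04,  8.23916045e-01,  5.66711444e-01, -5.42624326e-04]), 'contact_force': array([-0.29571536, -0.34247969, -0.24025596]), 'torque': array([-0.03716795, -0.02870658,  0.04660123]), 'gripper_width': 1.0020852943891847}
```

View pics/scene0.png

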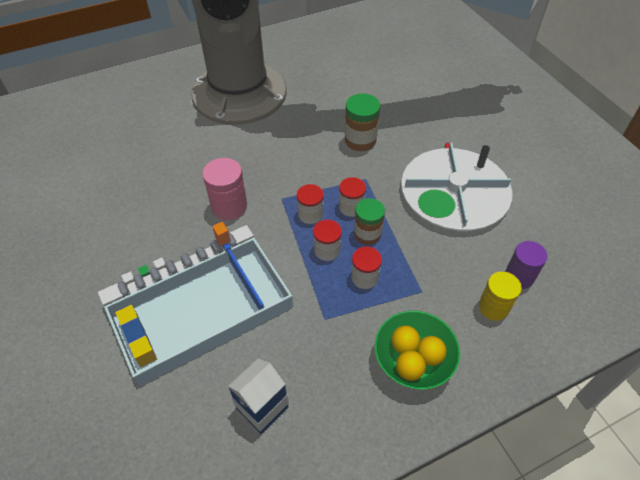

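View pics/top0.png

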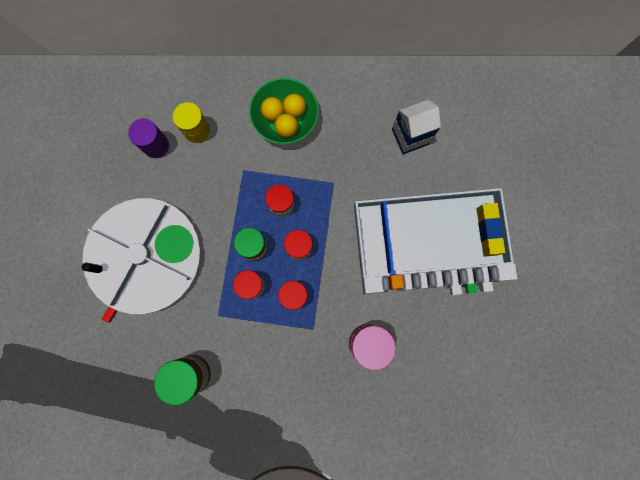

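View pics/wrist0.png

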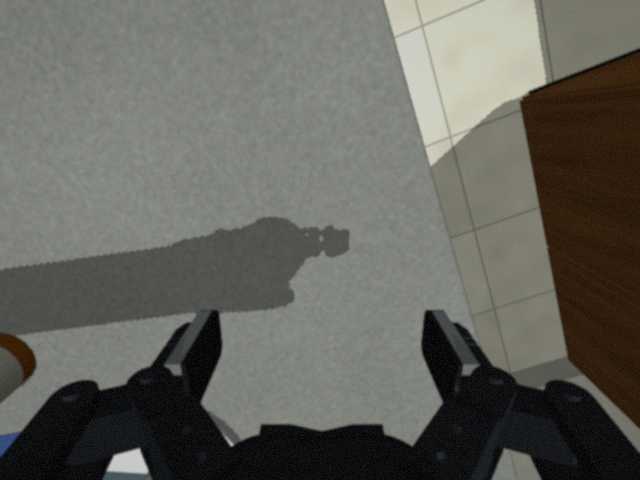

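The scene picture shows the bin at (195,310) with its knob at (222,234), the green clip at (145,270) between two white clips, four red-lidded tubs on the mat and the turntable at (458,188). Its green pad is at (437,203), the black post at (484,156) and the pointer at (447,146). 

Jar candidates in the top picture:
- A: green lid on the mat, (250,243).
- B: green lid near the robot, (177,383).
- Pink (374,348), purple (146,133) and yellow (189,117) are ruled out by colour.

I'll measure A and B to find the smaller.

```bash
python3 - <<'E'
from h import *
for n in ['top0','scene0']:
    c=load(n); W=world(c); hsv=cv2.cvtColor(c['color'],cv2.COLOR_RGB2HSV); H,S,V=[hsv[...,i].astype(int) for i in range(3)]
    ok=(c['range_z']>0)&(S>110)&(V>60)
    ms={'red':ok&((H<6)|(H>174)),'orange':ok&(H>=7)&(H<17),'green':ok&(H>50)&(H<85),'yellow':ok&(H>20)&(H<35),'blue':ok&(H>100)&(H<125)&(V>120),'pink':ok&(H>160)&(H<172)}
    ms['black']=(c['range_z']>0)&(V<35)&(W[...,2]>.05)&(W[...,2]<.1)
    print(n)
    for k,m in ms.items():
        N,l,s,ce=cv2.connectedComponentsWithStats(m.astype(np.uint8))
        for i in range(1,N):
            if s[i,4]<25: continue
            p=W[l==i]; z=np.percentile(p[:,2],90); t=p[p[:,2]>z-.006]
            print(k,ce[i].round(),s[i,4],'ztop%.3f'%z,'topmean',t.mean(0).round(3),'mid',((t.min(0)+t.max(0))/2).round(3)[:2],'ext',(t.max(0)-t.min(0)).round(3)[:2])
c=load('top0')
a=cv2.resize(c['color'][200:300,210:330],None,fx=3,fy=3);b=cv2.resize(c['color'][330:430,130:250],None,fx=3,fy=3)
cv2.imwrite('pics/jars.png',np.hstack([a,b])[:,:,::-1])
cv2.imwrite('pics/bin.png',cv2.resize(c['color'][180:300,350:520],None,fx=4,fy=4)[:,:,::-1])
E
```

```text
top0
red [279. 198.] 592 ztop0.067 topmean [0.617 0.021 0.065] mid [0.617 0.021] ext [0.051 0.05 ]
red [298. 244.] 624 ztop0.067 topmean [ 0.529 -0.016  0.065] mid [ 0.529 -0.015] ext [0.051 0.051]
red [247. 284.] 645 ztop0.067 topmean [0.453 0.077 0.065] mid [0.452 0.078] ext [0.05  0.052]
red [292. 295.] 642 ztop0.067 topmean [ 0.433 -0.006  0.065] mid [ 0.433 -0.007] ext [0.051 0.05 ]
red [108. 314.] 121 ztop0.012 topmean [0.397 0.354 0.01 ] mid [0.397 0.354] ext [0.029 0.026]
orange [394. 282.] 104 ztop0.090 topmean [ 0.457 -0.196  0.089] mid [ 0.457 -0.196] ext [0.025 0.022]
green [283. 108.] 2165 ztop0.050 topmean [0.812 0.017 0.049] mid [0.801 0.015] ext [0.139 0.138]
green [173. 244.] 1132 ztop0.025 topmean [0.535 0.23  0.023] mid [0.535 0.23 ] ext [0.074 0.075]
green [249. 242.] 700 ztop0.082 topmean [0.529 0.074 0.08 ] mid [0.529 0.075] ext [0.054 0.054]
green [472. 288.] 95 ztop0.040 topmean [ 0.447 -0.347  0.038] mid [ 0.448 -0.348] ext [0.017 0.019]
green [175. 382.] 1524 ztop0.109 topmean [0.284 0.189 0.107] mid [0.284 0.189] ext [0.071 0.072]
yellow [284. 113.] 1258 zt
[... 5213 characters left out ...]
5 0.056]
yellow [126. 314.] 262 ztop0.044 topmean [ 0.529 -0.397  0.042] mid [ 0.528 -0.397] ext [0.034 0.032]
yellow [416. 352.] 1942 ztop0.058 topmean [0.804 0.014 0.056] mid [0.798 0.017] ext [0.077 0.08 ]
yellow [142. 351.] 494 ztop0.044 topmean [ 0.6   -0.39   0.042] mid [ 0.599 -0.39 ] ext [0.033 0.031]
blue [368. 192.] 71 ztop0.004 topmean [0.434 0.131 0.002] mid [0.426 0.13 ] ext [0.056 0.022]
blue [351. 266.] 5810 ztop0.004 topmean [0.581 0.012 0.002] mid [0.531 0.021] ext [0.319 0.209]
blue [242. 272.] 236 ztop0.053 topmean [ 0.538 -0.188  0.051] mid [ 0.543 -0.189] ext [0.147 0.02 ]
blue [132. 330.] 347 ztop0.044 topmean [ 0.564 -0.394  0.043] mid [ 0.563 -0.394] ext [0.04  0.032]
```

View pics/jars.png

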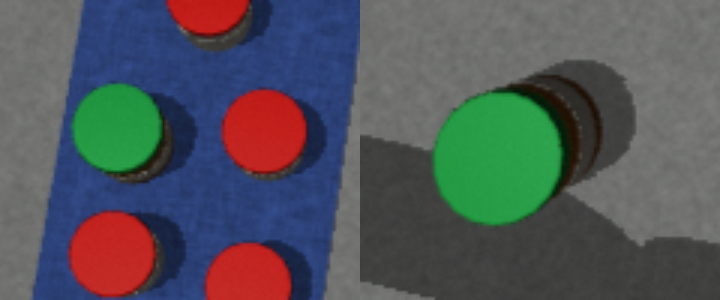

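View pics/bin.png

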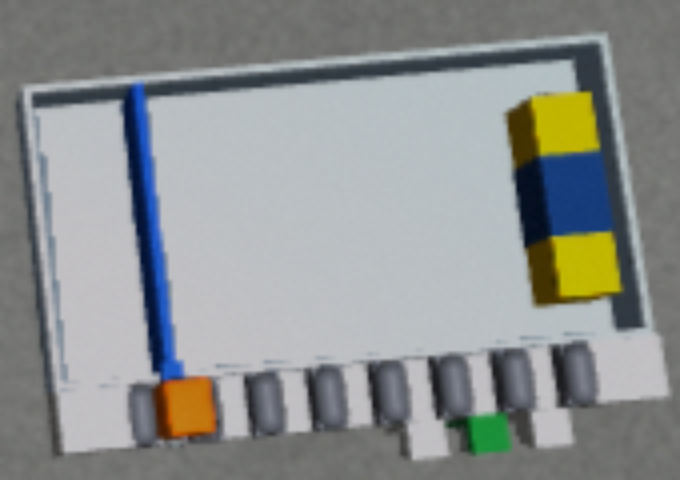

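Candidate A at top (250,243) is 54–56 mm wide and 80 mm high. B at (177,383) is 72 mm wide and 107 mm high. The crop confirms A is the smaller green one, so **A on the mat is the jar**. The green clip sits fifth along, at 0.15 m. Next I need the bin yaw and the turntable axis.

```bash
cat >> h.py <<'E'
def mv(x,y,z,yawdeg=None):
    """print needed tool-frame shift/turn to reach TCP world pose (tool down, tool x at yawdeg)"""
    from scipy.spatial.transform import Rotation as Ro
    o=get_obs(); w,a,b,c=o['tool_rot']; R=Ro.from_quat([a,b,c,w]); p=o['eef_pos']; M=R.as_matrix()
    yaw=np.degrees(np.arctan2(M[1,0],M[0,0]))
    if yawdeg is None: yawdeg=yaw
    a=np.radians(yawdeg); T=np.array([[np.cos(a),np.sin(a),0],[np.sin(a),-np.cos(a),0],[0,0,-1]])
    rv=Ro.from_matrix(M.T@T).as_rotvec()
    d=np.array([x,y,z])-p
    print('t%.1f'%o['t'],'pos',p.round(4),'yaw%.2f'%yaw,'F',o['contact_force'].round(1),'w%.3f'%o['gripper_width'],'q7 %.2f'%o['q'][6])
    print(' turn',rv.round(4),' shift(now axes)',(M.T@d).round(4),' shift(after turn)',(T.T@d).round(4))
E
python3 - <<'E'
from h import *
for n in ['top0','scene0']:
    c=load(n); W=world(c).reshape(-1,3); C=c['color'].reshape(-1,3)
    hsv=cv2.cvtColor(c['color'],cv2.COLOR_RGB2HSV).reshape(-1,3).astype(int)
    m=(W[:,0]>.44)&(W[:,0]<.68)&(W[:,1]>-.46)&(W[:,1]<-.1)&(abs(W[:,2]-.041)<.003)
    m2=m&(hsv[:,1]<90)
    r=cv2.minAreaRect(W[m2][:,:2].astype(np.float32)); print(n,'rim',r)
    b=(hsv[:,0]>100)&(hsv[:,0]<125)&(hsv[:,2]>100)&(hsv[:,1]>110)&(abs(W[:,2]-.051)<.004)&(W[:,1]<-.15)&(W[:,1]>-.23)
    p=W[b][:,:2]; l=cv2.fitLine(p.astype(np.float32),cv2.DIST_HUBER,0,.01,.01).ravel(); print('div',np.degrees(np.arctan2(l[1],l[0])),l[2:])
    d=(abs(W[:,2]-.0235)<.003)&(np.hypot(W[:,0]-.513,W[:,1]-.293)<.14)
    print('deck',cv2.minEnclosingCircle(W[d][:,:2].astype(np.float32)), W[d][:,:2].mean(0))
E
python3 - <<'E'
from h import *
mv(0.4585,-0.196,0.20,95.7)
E
```

```text
top0 rim ((0.531714916229248, -0.279959112405777), (0.19794292747974396, 0.29085198044776917), 5.132286548614502)
div 5.236866 [ 0.53972083 -0.18847343]
deck ((0.512941837310791, 0.2934202253818512), 0.11514157056808472) [0.51183736 0.29000264]
scene0 rim ((0.5334448218345642, -0.27850615978240967), (0.19870246946811676, 0.2907876670360565), 5.007136821746826)
div 5.172809 [ 0.5402552  -0.18824261]
deck ((0.5153156518936157, 0.2955641746520996), 0.11668918281793594) [0.52292709 0.28745083]
t0.1 pos [0.2413 0.63   0.3031] yaw69.04 F [-0.3 -0.3 -0.2] w1.002 q7 -0.08
 turn [-2.000e-04  1.400e-03 -4.653e-01]  shift(now axes) [-0.6936  0.4982  0.1042]  shift(after turn) [-0.8435  0.1341  0.1031]
```

The bin yaw is 5.15° and its centre is near (0.556,-0.277). The turntable axis is near (0.514,0.294), and its joint reads about +2.39 rad, so it has to turn about -137°. I'll start with the divider.

```bash
python3 -m creep '[[[0,0,-0.115,0,0,0,0.06],[0,0,-0.115,0,0,0,0.06],[0,0,-0.115,0,0,0,0.06],[0,0,-0.115,0,0,0,0.06],[0,0,0,0,0.035,0,0.06],[0,0,0,0,0.035,0,0.06],[0,0,0,0,0.035,0,0.06],[0,0,0,0,0.035,0,0.06],[0,0,0,-0.04,0,0,0.06],[0,0,0,-0.04,0,0,0.06],[0,0,0,-0.04,0,0,0.06],[0,0,0,-0.04,0,0,0.06],[0,0,0,-0.04,0,0,0.06],[0,0,0,-0.04,0,0,0.06],[0,0,0,-0.04,0,0,0.06],[0,0,0,-0.04,0,0,0.06]]]' 30; python3 -c "
from h import *
mv(0.4585,-0.196,0.20,95.15)"
```

```text
t: 1.48
eef_pos: [0.4215, 0.3274, 0.2884]
tool_rot: [-0.001, 0.658, 0.753, -0.01]
contact_force: [1.8, -0.6, 0.4]
gripper_width: 0.705
t1.5 pos [0.4215 0.3274 0.2884] yaw97.72 F [ 1.8 -0.6  0.4] w0.705 q7 0.92
 turn [-0.0157  0.0111  0.0448]  shift(now axes) [-0.5226 -0.0322  0.0946]  shift(after turn) [-0.5246 -0.0101  0.0884]
```

```bash
python3 -m creep '[[[0,0,0.045,0,0,0,0.06],[0,0,0,-0.04,-0.001,0,0.06],[0,0,0,-0.04,-0.001,0,0.06],[0,0,0,-0.04,-0.001,0,0.06],[0,0,0,-0.04,-0.001,0,0.06],[0,0,0,-0.04,-0.001,0,0.06],[0,0,0,-0.04,-0.001,0,0.06],[0,0,0,-0.04,-0.001,0,0.06],[0,0,0,-0.04,-0.001,0,0.06],[0,0,0,-0.04,-0.001,0,0.06],[0,0,0,-0.04,-0.001,0,0.06],[0,0,0,-0.04,-0.001,0,0.06],[0,0,0,-0.04,-0.001,0,0.06],[0,0,0,0,0,0,0.06],[0,0,0,0,0,0,0.06]]]' 30; python3 -c "
from h import *
mv(0.4585,-0.196,0.20,95.15)"
```

```text
t: 2.73
eef_pos: [0.4446, -0.1768, 0.2955]
tool_rot: [0.001, 0.681, 0.733, -0.01]
contact_force: [-0.1, 1.2, 0.6]
gripper_width: 0.702
t2.7 pos [ 0.4446 -0.1768  0.2955] yaw94.22 F [-0.1  1.2  0.6] w0.702 q7 1.95
 turn [-0.0125  0.0149 -0.0163]  shift(now axes) [-0.0187  0.0137  0.0957]  shift(after turn) [-0.0204  0.0122  0.0955]
```

```bash
python3 -m creep '[[[-0.0125,0.015,-0.016,-0.01,0.006,0,0.05],[0,0,0,-0.01,0.006,0,0.05],[0,0,0,0,0,0.03,0.05],[0,0,0,0,0,0.03,0.05],[0,0,0,0,0,0.03,0.05],[0,0,0,0,0,0.02,0.05],[0,0,0,0,0,0.015,0.05],[0,0,0,0,0,0,0.05],[0,0,0,0,0,0,0.05]]]' 30; python3 -c "
from h import *
mv(0.4585,-0.196,0.130,95.15)
snap('wrist','w1.png');snap('scene','s1.png')"
```

```text
t: 3.48
eef_pos: [0.4635, -0.1921, 0.1663]
tool_rot: [0.001, 0.673, 0.74, 0.001]
contact_force: [-0.4, -0.4, 1.3]
gripper_width: 0.592
t3.5 pos [ 0.4635 -0.1921  0.1663] yaw95.47 F [-0.4 -0.4  1.3] w0.592 q7 2.13
 turn [0.0028 0.0001 0.0056]  shift(now axes) [-0.0034 -0.0055  0.0362]  shift(after turn) [-0.0034 -0.0053  0.0363]
```

View pics/s1.png

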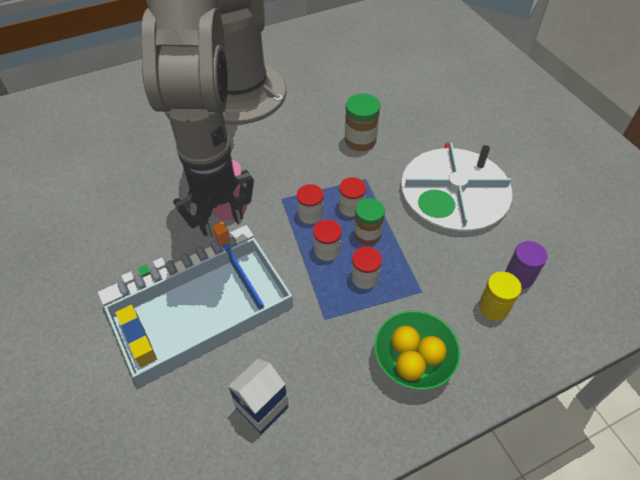

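View pics/w1.png

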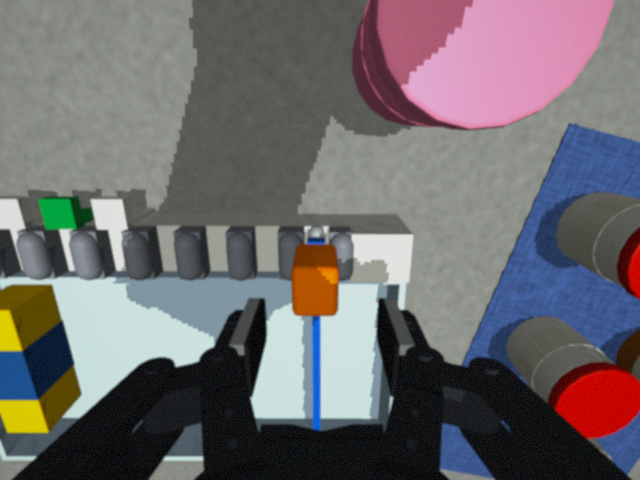

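The wrist view shows the orange knob at (316,278), centred between the fingers with the blue plate straight behind it. I'll descend and grip.

```bash
python3 -m creep '[[[0,0,0.006,-0.0035,-0.0055,0.012,0.05],[0,0,0,0,0,0.012,0.05],[0,0,0,0,0,0.012,0.05],[0,0,0,0,0,0.002,0.05],[0,0,0,0,0,0,0.0],[0,0,0,0,0,0,0.0],[0,0,0,0,0,0,0.0],[0,0,0,0,0,0,0.0],[0,0,0,0,0,0,0.0],[0,0,0,0,0,0,0.0]]]' 40; python3 -c "
from h import *
mv(0.4585,-0.196,0.130,95.15)
snap('wrist','w2.png')"
```

```text
t: 4.42
eef_pos: [0.4648, -0.1969, 0.138]
tool_rot: [0.008, 0.674, 0.739, 0.006]
contact_force: [0.1, -0.5, -1.9]
gripper_width: 0.246
t4.4 pos [ 0.4648 -0.1969  0.138 ] yaw95.21 F [ 0.1 -0.5 -1.9] w0.246 q7 2.17
 turn [0.0202 0.0044 0.0012]  shift(now axes) [ 0.0015 -0.0063  0.0079]  shift(after turn) [ 0.0015 -0.0062  0.008 ]
```

View pics/w2.png

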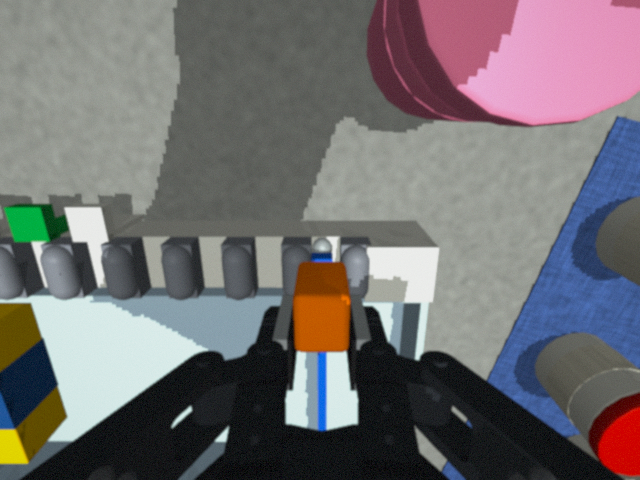

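```bash
python3 -m creep '[[[0,0,0,0,0,-0.012,0],[0,0,0,0,0,-0.012,0],[0,0,0,0,0,-0.012,0],[0,0,0,0,0,0,0],[0,0,0,0,0,0,0]]]' 60; python3 -c "
from h import *
mv(0.4648+0.0135,-0.1969-0.1494,0.165,95.15)"
```

```text
t: 4.88
eef_pos: [0.4646, -0.1967, 0.1762]
tool_rot: [0.009, 0.674, 0.739, 0.006]
contact_force: [-0.4, 0.4, -1.8]
gripper_width: 0.245
t4.9 pos [ 0.4646 -0.1967  0.1762] yaw95.22 F [-0.4  0.4 -1.8] w0.245 q7 2.14
 turn [0.0215 0.0048 0.0013]  shift(now axes) [-0.1502 -0.0003  0.012 ]  shift(after turn) [-0.1502  0.0002  0.0112]
```

```bash
python3 -m creep '[[[0,0,0,-0.012,0,0.001,0],[0,0,0,-0.012,0,0.001,0],[0,0,0,-0.012,0,0.001,0],[0,0,0,-0.012,0,0.001,0],[0,0,0,-0.012,0,0,0],[0,0,0,-0.012,0,0,0],[0,0,0,-0.012,0,0,0],[0,0,0,-0.012,0,0,0],[0,0,0,-0.012,0,0,0],[0,0,0,-0.012,0,0,0],[0,0,0,0,0,0,0],[0,0,0,0,0,0,0]]]' 60; python3 -c "
from h import *
mv(0.4648+0.0135,-0.1969-0.1494,0.165,95.15)"
```

```text
t: 5.88
eef_pos: [0.4764, -0.3241, 0.1698]
tool_rot: [0.008, 0.674, 0.739, 0.007]
contact_force: [0.9, 1.8, -2.0]
gripper_width: 0.242
t5.9 pos [ 0.4764 -0.3241  0.1698] yaw95.26 F [ 0.9  1.8 -2. ] w0.242 q7 2.38
 turn [0.0207 0.0028 0.002 ]  shift(now axes) [-0.0223 -0.0003  0.0049]  shift(after turn) [-0.0223 -0.0001  0.0048]
```

```bash
python3 -m creep '[[[0,0,0,-0.011,0,0,0],[0,0,0,-0.008,0,0,0],[0,0,0,-0.003,0,0,0],[0,0,0,0,0,0,0],[0,0,0,0,0,0,0]]]' 60; python3 -c "
from h import *
mv(0.4648+0.0135,-0.1969-0.1494,0.138,95.15)
snap('wrist','w3.png')"
```

```text
t: 6.3
eef_pos: [0.4786, -0.347, 0.1696]
tool_rot: [0.007, 0.673, 0.739, 0.007]
contact_force: [0.0, 0.9, -1.1]
gripper_width: 0.244
t6.3 pos [ 0.4786 -0.347   0.1696] yaw95.36 F [ 0.   0.9 -1.1] w0.244 q7 2.41
 turn [0.02   0.0015 0.0037]  shift(now axes) [ 0.0008 -0.0009  0.0316]  shift(after turn) [ 0.0007 -0.0003  0.0316]
```

View pics/w3.png

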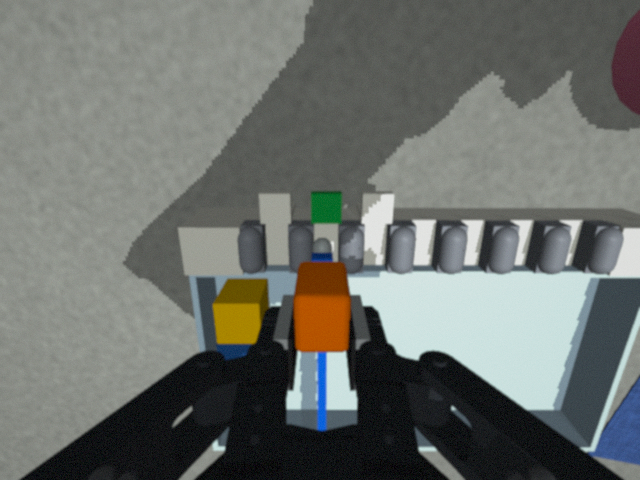

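The pin at (321,248) stands over the notch behind the green clip (327,206). I'll lower it and release.

```bash
python3 -m creep '[[[0,0,0,0,0,0.008,0],[0,0,0,0,0,0.008,0],[0,0,0,0,0,0.008,0],[0,0,0,0,0,0.006,0],[0,0,0,0,0,0.002,0],[0,0,0,0,0,0,0.0],[0,0,0,0,0,0,0.045],[0,0,0,0,0,0,0.045],[0,0,0,0,0,0,0.045],[0,0,0,0,0,0,0.045],[0,0,0,0,0,-0.03,0.06],[0,0,0,0,0,-0.04,0.06],[0,0,0,0,0,-0.04,0.06],[0,0,0,0,0,0,0.06],[0,0,0,0,0,0,0.06]]]'; python3 -c "
from h import *
mv(0.4648+0.0135,-0.1969-0.1494,0.138,95.15)
snap('wrist','w4.png');c=snap('scene','s4.png')
W=world(c);hsv=cv2.cvtColor(c['color'],cv2.COLOR_RGB2HSV).astype(int);m=(hsv[...,1]>110)&(hsv[...,0]>=7)&(hsv[...,0]<17)&(W[...,2]>.04)&(W[...,0]>.4)&(W[...,1]<-.2)
p=W[m];print(p.max(0),p.min(0),np.percentile(p[:,2],90))"
```

```text
t: 7.6
eef_pos: [0.4771, -0.3456, 0.2473]
tool_rot: [0.005, 0.672, 0.74, 0.006]
contact_force: [0.1, 0.4, -0.7]
gripper_width: 0.699
t7.6 pos [ 0.4771 -0.3456  0.2473] yaw95.54 F [ 0.1  0.4 -0.7] w0.699 q7 2.37
 turn [ 0.0163 -0.0013  0.0068]  shift(now axes) [-0.001  -0.0007  0.1093]  shift(after turn) [-0.0008  0.0011  0.1093]
[ 1.08682937 -0.26459829  0.86897036] [ 0.4456167  -0.35950197  0.04845312] 0.09174014684220727
```

View pics/w4.png

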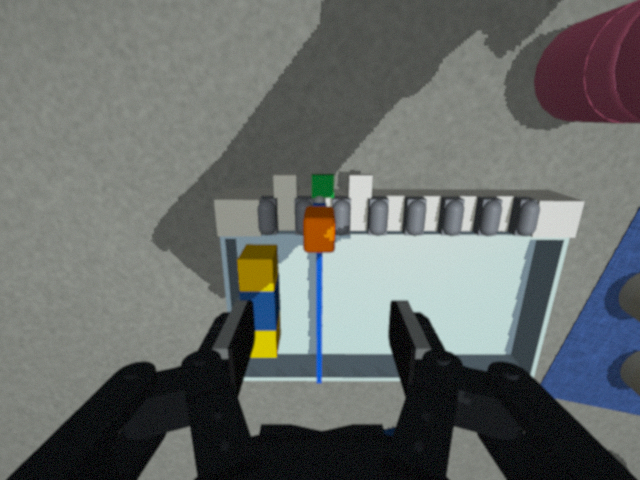

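The wrist view shows the knob at (320,229) and the plate across the bin in the notch behind the green clip (322,185). The knob top is at 91 mm in the scene camera, the same as at the start, so it is fully dropped. Next are the tubs, with a fresh measurement first.

```bash
cat >> h.py <<'E'
BC=np.array([.5562,-.2775]); BX=np.array([.996,.0898]); BY=np.array([-.0898,.996])
def lids(n,fn,col='red'):
    c=snap(n,fn); W=world(c); hsv=cv2.cvtColor(c['color'],cv2.COLOR_RGB2HSV); H,S,V=[hsv[...,i].astype(int) for i in range(3)]
    ok=(c['range_z']>0)&(S>110)&(V>50)&(W[...,2]>.03)&(W[...,2]<.4)&(W[...,0]>.3)
    m=ok&(((H<6)|(H>174)) if col=='red' else ((H>50)&(H<85)))
    N,l,s,ce=cv2.connectedComponentsWithStats(m.astype(np.uint8))
    for i in range(1,N):
        if s[i,4]<60: continue
        p=W[l==i]; z=np.percentile(p[:,2],90); t=p[p[:,2]>z-.006]; mid=(t.min(0)+t.max(0))[:2]/2; d=mid-BC
        print(n,col,ce[i].round(),'z%.3f'%z,'mid',mid.round(3),'ext',(t.max(0)-t.min(0)).round(3)[:2],'bin',round(d@BX,3),round(d@BY,3))
E
python3 - <<'E'
from h import *
lids('top','t5.png');lids('scene','s5.png')
mv(0.531,-0.016,0.25,95.15)
E
```

```text
top red [279. 198.] z0.067 mid [0.617 0.021] ext [0.051 0.05 ] bin 0.087 0.292
top red [298. 244.] z0.067 mid [ 0.529 -0.015] ext [0.051 0.051] bin -0.004 0.264
top red [247. 284.] z0.067 mid [0.452 0.078] ext [0.05  0.052] bin -0.072 0.363
top red [292. 295.] z0.067 mid [ 0.433 -0.007] ext [0.051 0.05 ] bin -0.098 0.281
scene red [352. 187.] z0.067 mid [0.455 0.078] ext [0.056 0.051] bin -0.069 0.363
scene red [310. 195.] z0.067 mid [ 0.435 -0.007] ext [0.054 0.051] bin -0.096 0.281
scene red [327. 231.] z0.067 mid [ 0.532 -0.015] ext [0.053 0.051] bin -0.001 0.264
scene red [367. 259.] z0.067 mid [0.619 0.021] ext [0.053 0.051] bin 0.09 0.291
t7.8 pos [ 0.4763 -0.3453  0.245 ] yaw95.52 F [-0.1 -0.5  0. ] w0.703 q7 2.37
 turn [ 0.0129 -0.0032  0.0064]  shift(now axes) [ 0.3226  0.0862 -0.0029]  shift(after turn) [ 0.3231  0.0841 -0.005 ]
```

```bash
python3 -m creep '[[[0.013,0,0.006,0.04,0.011,0,0.07],[0,0,0,0.04,0.011,0,0.07],[0,0,0,0.04,0.011,0,0.07],[0,0,0,0.04,0.011,0,0.07],[0,0,0,0.04,0.011,0,0.07],[0,0,0,0.04,0.011,0,0.07],[0,0,0,0.04,0.01,0,0.07],[0,0,0,0.035,0.01,0,0.07],[0,0,0,0,0,0,0.07],[0,0,0,0,0,0,0.07]]]'; python3 -c "
from h import *
mv(0.531,-0.0155,0.16,95.15)"
```

```text
t: 8.63
eef_pos: [0.5297, -0.016, 0.2319]
tool_rot: [-0.008, 0.677, 0.736, -0.007]
contact_force: [-0.9, -1.2, -0.1]
gripper_width: 0.819
t8.6 pos [ 0.5297 -0.016   0.2319] yaw94.75 F [-0.9 -1.2 -0.1] w0.819 q7 1.69
 turn [-0.0223 -0.0022 -0.007 ]  shift(now axes) [0.0002 0.0029 0.0719]  shift(after turn) [0.0004 0.0013 0.0719]
```

```bash
python3 -m creep '[[[-0.022,-0.002,-0.007,0,0.001,0.02,0.07],[0,0,0,0,0,0.03,0.07],[0,0,0,0,0,0.03,0.07],[0,0,0,0,0,0.025,0.07],[0,0,0,0,0,0.01,0.07],[0,0,0,0,0,0,0.07]]]'; python3 -c "
from h import *
mv(0.531,-0.0155,0.104,95.15);snap('wrist','w6.png')"
```

```text
t: 9.13
eef_pos: [0.5292, -0.0186, 0.1097]
tool_rot: [-0.001, 0.675, 0.738, -0.001]
contact_force: [0.3, 0.3, 1.2]
gripper_width: 0.825
t9.1 pos [ 0.5292 -0.0186  0.1097] yaw95.10 F [0.3 0.3 1.2] w0.825 q7 1.76
 turn [-0.0027  0.001  -0.0009]  shift(now axes) [0.0029 0.0021 0.0057]  shift(after turn) [0.0029 0.0021 0.0057]
```

View pics/w6.png

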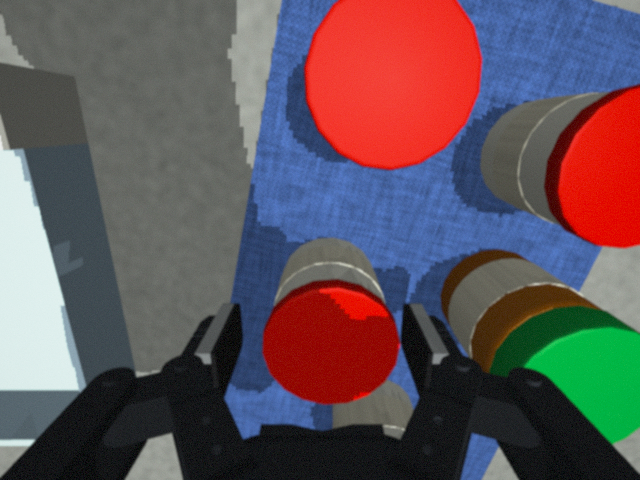

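The red lid at (330,340) lies between the fingers, with the jar and the other tubs clear. Small correction, then grip.

```bash
python3 -m creep '[[[0,0,0,0.003,0.002,0.005,0.07],[0,0,0,0,0,0.001,0.07],[0,0,0,0,0,0,0.045],[0,0,0,0,0,0,0.045],[0,0,0,0,0,0,0.045],[0,0,0,0,0,0,0.045],[0,0,0,0,0,-0.01,0.045],[0,0,0,0,0,-0.03,0.045],[0,0,0,0,0,-0.03,0.045],[0,0,0,0,0,-0.02,0.045],[0,0,0,0,0,0,0.045]]]' 25; python3 -c "
from h import *
mv(0.5842,-0.1867,0.2,95.15)"
```

```text
t: 10.1
eef_pos: [0.5326, -0.0166, 0.2043]
tool_rot: [0.001, 0.676, 0.737, 0.001]
contact_force: [-0.2, -1.0, -1.1]
gripper_width: 0.624
t10.1 pos [ 0.5326 -0.0166  0.2043] yaw94.96 F [-0.2 -1.  -1.1] w0.624 q7 1.71
 turn [ 0.0026  0.0013 -0.0034]  shift(now axes) [-0.1739  0.0367  0.0046]  shift(after turn) [-0.174   0.0361  0.0043]
```

```bash
python3 -m creep '[[[0,0,-0.003,-0.03,0.006,0,0.045],[0,0,0,-0.03,0.006,0,0.045],[0,0,0,-0.03,0.006,0,0.045],[0,0,0,-0.03,0.006,0,0.045],[0,0,0,-0.03,0.006,0,0.045],[0,0,0,-0.02,0.006,0,0.045],[0,0,0,-0.004,0,0,0.045],[0,0,0,0,0,0,0.045],[0,0,0,0,0,0,0.045]]]'; python3 -c "
from h import *
mv(0.5842,-0.1867,0.13,95.15)"
```

```text
t: 10.85
eef_pos: [0.5851, -0.1907, 0.206]
tool_rot: [0.001, 0.672, 0.74, 0.002]
contact_force: [0.4, 0.6, -1.5]
gripper_width: 0.621
t10.8 pos [ 0.5851 -0.1907  0.206 ] yaw95.52 F [ 0.4  0.6 -1.5] w0.621 q7 2.05
 turn [ 0.005  -0.0007  0.0065]  shift(now axes) [ 0.004  -0.0009  0.076 ]  shift(after turn) [ 0.0041 -0.0005  0.076 ]
```

```bash
python3 -m creep '[[[0.005,0,0.006,0.004,-0.001,0.02,0.045],[0,0,0,0,0,0.025,0.045],[0,0,0,0,0,0.025,0.045],[0,0,0,0,0,0.012,0.045],[0,0,0,0,0,0,0.045],[0,0,0,0,0,0,0.045]]]'; python3 -c "
from h import *
mv(0.5842,-0.1867,0.108,95.15)"
```

```text
t: 11.35
eef_pos: [0.5836, -0.1772, 0.1223]
tool_rot: [-0.002, 0.671, 0.741, 0.002]
contact_force: [0.3, -0.2, -0.9]
gripper_width: 0.623
t11.3 pos [ 0.5836 -0.1772  0.1223] yaw95.69 F [ 0.3 -0.2 -0.9] w0.623 q7 2.07
 turn [ 0.0007 -0.0058  0.0095]  shift(now axes) [-0.0096 -0.0004  0.0142]  shift(after turn) [-0.0095 -0.0002  0.0143]
```

```bash
python3 -m creep '[[[0,-0.005,0.009,-0.0095,0,0,0.045],[0,0,0,0,0,0.006,0.045],[0,0,0,0,0,0.005,0.045],[0,0,0,0,0,0,0.045]]]'; python3 -c "
from h import *
mv(0.5842,-0.1867,0.108,95.15)"
```

```text
t: 11.68
eef_pos: [0.5867, -0.187, 0.1143]
tool_rot: [0.002, 0.674, 0.739, 0.002]
contact_force: [0.6, -0.1, -1.1]
gripper_width: 0.627
t11.7 pos [ 0.5867 -0.187   0.1143] yaw95.21 F [ 0.6 -0.1 -1.1] w0.627 q7 2.07
 turn [0.0061 0.001  0.0011]  shift(now axes) [ 0.0005 -0.0025  0.0062]  shift(after turn) [ 0.0005 -0.0025  0.0063]
```

```bash
python3 -m creep '[[[0.006,0,0,0,-0.0025,0.003,0.045],[0,0,0,0,0,0.003,0.045],[0,0,0,0,0,0.002,0.045],[0,0,0,0,0,0.001,0.045],[0,0,0,0,0,0,0.045]]]'; python3 -c "
from h import *
mv(0.5842,-0.1867,0.108,95.15)"
```

```text
t: 12.1
eef_pos: [0.5848, -0.1881, 0.1117]
tool_rot: [0.001, 0.675, 0.738, 0.001]
contact_force: [-0.4, -0.3, -2.2]
gripper_width: 0.624
t12.1 pos [ 0.5848 -0.1881  0.1117] yaw95.11 F [-0.4 -0.3 -2.2] w0.624 q7 2.08
 turn [ 0.0025 -0.0007 -0.0006]  shift(now axes) [ 0.0015 -0.0005  0.0037]  shift(after turn) [ 0.0015 -0.0005  0.0037]
```

```bash
python3 -m creep '[[[0,0,0,0,0,0.004,0.045],[0,0,0,0,0,0.003,0.045],[0,0,0,0,0,0,0.045]]]'; python3 -c "
from h import *
mv(0.5842,-0.1867,0.108,95.15)"
```

```text
t: 12.35
eef_pos: [0.5863, -0.1885, 0.111]
tool_rot: [0.001, 0.675, 0.738, 0.003]
contact_force: [-1.0, 0.1, -1.5]
gripper_width: 0.621
t12.3 pos [ 0.5863 -0.1885  0.111 ] yaw95.07 F [-1.   0.1 -1.5] w0.621 q7 2.08
 turn [ 0.0062 -0.0023 -0.0013]  shift(now axes) [ 0.0019 -0.002   0.003 ]  shift(after turn) [ 0.0019 -0.002   0.003 ]
```

```bash
python3 -m creep '[[[0.006,0,0,0,-0.002,0.006,0.045],[0,0,0,0,0,0.006,0.045],[0,0,0,0,0,0,0.045]]]'; python3 -c "
from h import *
mv(0.5842,-0.1867,0.108,95.15)"
```

```text
t: 12.6
eef_pos: [0.5888, -0.1889, 0.107]
tool_rot: [0.003, 0.675, 0.738, 0.005]
contact_force: [0.8, -0.2, -0.4]
gripper_width: 0.624
t12.6 pos [ 0.5888 -0.1889  0.107 ] yaw95.05 F [ 0.8 -0.2 -0.4] w0.624 q7 2.08
 turn [ 0.0106 -0.0026 -0.0017]  shift(now axes) [ 0.0026 -0.0044 -0.0011]  shift(after turn) [ 0.0026 -0.0044 -0.001 ]
```

```bash
python3 -m creep '[[[0.01,0,0,0,-0.002,0.002,0.045],[0,0,0,0,0,0,0.063],[0,0,0,0,0,0,0.063],[0,0,0,0,0,0,0.063],[0,0,0,0,0,-0.02,0.063],[0,0,0,0,0,-0.04,0.063],[0,0,0,0,0,-0.04,0.063],[0,0,0,0,0,0,0.065],[0,0,0,0,0,0,0.065]]]'; python3 - <<'E'
from h import *
lids('scene','s7.png');lids('top','t7.png')
mv(0.434,-0.0065,0.2,95.15)
E
```

```text
t: 13.35
eef_pos: [0.5846, -0.189, 0.2024]
tool_rot: [-0.005, 0.675, 0.738, -0.003]
contact_force: [0.7, -0.6, -0.5]
gripper_width: 0.761
scene red [352. 187.] z0.067 mid [0.455 0.078] ext [0.054 0.051] bin -0.069 0.363
scene red [310. 195.] z0.067 mid [ 0.435 -0.006] ext [0.055 0.052] bin -0.096 0.281
scene red [367. 259.] z0.067 mid [0.62  0.021] ext [0.054 0.054] bin 0.09 0.292
scene red [249. 286.] z0.071 mid [ 0.584 -0.19 ] ext [0.052 0.051] bin 0.036 0.085
top red [279. 198.] z0.067 mid [0.617 0.021] ext [0.051 0.05 ] bin 0.087 0.292
top red [247. 284.] z0.067 mid [0.452 0.078] ext [0.05  0.052] bin -0.072 0.363
top red [292. 295.] z0.067 mid [ 0.433 -0.007] ext [0.051 0.05 ] bin -0.098 0.281
t13.4 pos [ 0.5847 -0.1892  0.2018] yaw95.04 F [-0.9  0.3  0.3] w0.758 q7 2.04
 turn [-0.0105 -0.0035 -0.002 ]  shift(now axes) [ 0.1952 -0.1341  0.0039]  shift(after turn) [ 0.1955 -0.1337  0.0018]
```

View pics/s7.png

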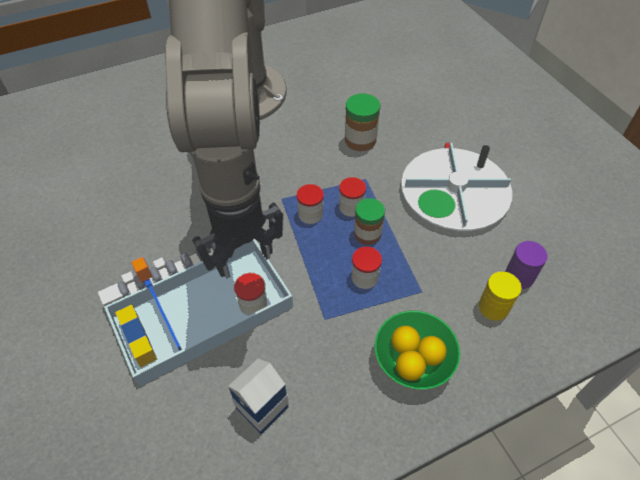

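The tub stands at bin (0.036,0.085) with its lid at 71 mm, upright on the floor. Next is the tub at (0.434,-0.0065).

```bash
python3 -m creep '[[[-0.01,-0.003,-0.002,0.028,-0.019,0,0.07],[0,0,0,0.028,-0.019,0,0.07],[0,0,0,0.028,-0.019,0,0.07],[0,0,0,0.028,-0.019,0,0.07],[0,0,0,0.028,-0.019,0,0.07],[0,0,0,0.028,-0.019,0,0.07],[0,0,0,0.027,-0.019,0,0.07],[0,0,0,0,0,0,0.07],[0,0,0,0,0,0,0.07]]]'; python3 -c "
from h import *
mv(0.434,-0.0065,0.13,95.15)"
```

```text
t: 14.2
eef_pos: [0.4223, -0.0018, 0.1903]
tool_rot: [-0.005, 0.675, 0.738, -0.008]
contact_force: [1.0, -0.6, -0.0]
gripper_width: 0.826
t14.2 pos [ 0.4223 -0.0018  0.1903] yaw95.09 F [ 1.  -0.6 -0. ] w0.826 q7 1.62
 turn [-0.0185  0.0041 -0.0011]  shift(now axes) [-0.0054  0.0124  0.0601]  shift(after turn) [-0.0057  0.0113  0.0603]
```

```bash
python3 -m creep '[[[-0.018,0.004,0,-0.0055,0.011,0,0.07],[0,0,0,0,0,0.02,0.07],[0,0,0,0,0,0.025,0.07],[0,0,0,0,0,0.012,0.07],[0,0,0,0,0,0,0.07],[0,0,0,0,0,0,0.07]]]'; python3 -c "
from h import *
mv(0.434,-0.0065,0.104,95.15)"
```

```text
t: 14.7
eef_pos: [0.4359, -0.0096, 0.1282]
tool_rot: [0.0, 0.676, 0.737, -0.002]
contact_force: [-0.1, -0.0, -0.1]
gripper_width: 0.821
t14.7 pos [ 0.4359 -0.0096  0.1282] yaw94.96 F [-0.1 -0.  -0.1] w0.821 q7 1.71
 turn [-0.0021  0.0022 -0.0034]  shift(now axes) [ 0.0033 -0.0015  0.0242]  shift(after turn) [ 0.0033 -0.0016  0.0242]
```

```bash
python3 -m creep '[[[0,0,0,0.0033,-0.001,0.012,0.07],[0,0,0,0,0,0.012,0.07],[0,0,0,0,0,0.001,0.07],[0,0,0,0,0,0,0.045],[0,0,0,0,0,0,0.045],[0,0,0,0,0,0,0.045],[0,0,0,0,0,0,0.045],[0,0,0,0,0,-0.01,0.045],[0,0,0,0,0,-0.03,0.045],[0,0,0,0,0,-0.03,0.045],[0,0,0,0,0,-0.03,0.045],[0,0,0,0,0,0,0.045]]]' 25; python3 -c "
from h import *
mv(0.5135,-0.190,0.2,95.15)"
```

```text
t: 15.7
eef_pos: [0.4367, -0.0096, 0.2101]
tool_rot: [0.001, 0.678, 0.735, -0.002]
contact_force: [0.1, 0.6, -1.6]
gripper_width: 0.625
t15.7 pos [ 0.4367 -0.0096  0.2101] yaw94.63 F [ 0.1  0.6 -1.6] w0.625 q7 1.63
 turn [-0.0012  0.004  -0.0091]  shift(now axes) [-0.186   0.062   0.0108]  shift(after turn) [-0.1866  0.0603  0.0101]
```

```bash
python3 -m creep '[[[0,0.003,-0.009,-0.031,0.01,0,0.045],[0,0,0,-0.031,0.01,0,0.045],[0,0,0,-0.031,0.01,0,0.045],[0,0,0,-0.031,0.01,0,0.045],[0,0,0,-0.031,0.01,0,0.045],[0,0,0,-0.026,0.01,0,0.045],[0,0,0,-0.004,0,0,0.045],[0,0,0,0,0,0,0.045],[0,0,0,0,0,0,0.045]]]'; python3 -c "
from h import *
mv(0.5135,-0.190,0.13,95.15)"
```

```text
t: 16.45
eef_pos: [0.5161, -0.1945, 0.2124]
tool_rot: [0.002, 0.672, 0.741, 0.002]
contact_force: [-0.2, 0.5, -1.4]
gripper_width: 0.623
t16.4 pos [ 0.5161 -0.1945  0.2124] yaw95.59 F [-0.2  0.5 -1.4] w0.623 q7 2.10
 turn [0.0063 0.0001 0.0077]  shift(now axes) [ 0.0047 -0.0026  0.0824]  shift(after turn) [ 0.0047 -0.0022  0.0824]
```

```bash
python3 -m creep '[[[0.006,0,0.008,0.003,-0.002,0.02,0.045],[0,0,0,0,0,0.025,0.045],[0,0,0,0,0,0.025,0.045],[0,0,0,0,0,0.016,0.045],[0,0,0,0,0,0.006,0.045],[0,0,0,0,0,0,0.045]]]'; python3 -c "
from h import *
mv(0.5135,-0.190,0.108,95.15)"
```

```text
t: 16.95
eef_pos: [0.5127, -0.1826, 0.118]
tool_rot: [-0.001, 0.672, 0.741, 0.002]
contact_force: [0.5, 0.2, -1.0]
gripper_width: 0.627
t16.9 pos [ 0.5127 -0.1826  0.118 ] yaw95.62 F [ 0.5  0.2 -1. ] w0.627 q7 2.14
 turn [ 0.0015 -0.0046  0.0082]  shift(now axes) [-0.0075  0.0001  0.0099]  shift(after turn) [-0.0074  0.0002  0.01  ]
```

```bash
python3 -m creep '[[[0.004,-0.004,0.008,-0.0075,0,0,0.045],[0,0,0,0,-0.001,0.005,0.045],[0,0,0,0,-0.001,0.006,0.045],[0.003,0,0,0,-0.001,0.006,0.045],[0,0,0,0,0,0,0.045]]]'; python3 -c "
from h import *
mv(0.5135,-0.190,0.107,95.15)"
```

```text
t: 17.37
eef_pos: [0.5144, -0.1893, 0.1066]
tool_rot: [0.001, 0.674, 0.739, 0.002]
contact_force: [0.2, 0.6, -1.2]
gripper_width: 0.623
t17.4 pos [ 0.5144 -0.1893  0.1066] yaw95.27 F [ 0.2  0.6 -1.2] w0.623 q7 2.15
 turn [ 0.004  -0.0005  0.002 ]  shift(now axes) [-0.0006 -0.0009 -0.0004]  shift(after turn) [-0.0006 -0.0009 -0.0004]
```

```bash
python3 -m creep '[[[0.004,0,0,0,0,0.003,0.045],[0,0,0,0,0,0.003,0.045],[0,0,0,0,0,0,0.063],[0,0,0,0,0,0,0.063],[0,0,0,0,0,0,0.063],[0,0,0,0,0,-0.02,0.063],[0,0,0,0,0,-0.04,0.063],[0,0,0,0,0,-0.04,0.063],[0,0,0,0,0,0,0.07],[0,0,0,0,0,0,0.07]]]'; python3 - <<'E'
from h import *
lids('scene','s8.png');lids('top','t8.png')
mv(0.6185,0.021,0.2,95.15)
E
```

```text
t: 18.2
eef_pos: [0.515, -0.1911, 0.208]
tool_rot: [0.001, 0.675, 0.738, 0.001]
contact_force: [-0.0, 0.8, -1.2]
gripper_width: 0.824
scene red [352. 187.] z0.067 mid [0.455 0.078] ext [0.054 0.051] bin -0.068 0.363
scene red [235. 256.] z0.071 mid [ 0.512 -0.19 ] ext [0.055 0.052] bin -0.036 0.091
scene red [367. 259.] z0.067 mid [0.619 0.021] ext [0.054 0.052] bin 0.089 0.291
scene red [249. 286.] z0.071 mid [ 0.583 -0.19 ] ext [0.053 0.051] bin 0.035 0.085
top red [279. 198.] z0.067 mid [0.617 0.021] ext [0.051 0.05 ] bin 0.087 0.291
top red [386. 214.] z0.071 mid [ 0.566 -0.181] ext [0.084 0.052] bin 0.019 0.095
top red [386. 258.] z0.071 mid [ 0.5   -0.176] ext [0.028 0.039] bin -0.047 0.106
top red [247. 284.] z0.067 mid [0.452 0.078] ext [0.05  0.052] bin -0.072 0.363
t18.3 pos [ 0.515  -0.1913  0.2073] yaw95.10 F [-0.   0.1 -1.1] w0.820 q7 2.09
 turn [ 0.0016 -0.0005 -0.0009]  shift(now axes) [0.2023 0.1219 0.0075]  shift(after turn) [0.2022 0.1221 0.0073]
```

```bash
python3 -m creep '[[[0,0,0,0.029,0.0175,0,0.07],[0,0,0,0.029,0.0175,0,0.07],[0,0,0,0.029,0.0175,0,0.07],[0,0,0,0.029,0.0175,0,0.07],[0,0,0,0.029,0.0175,0,0.07],[0,0,0,0.029,0.0175,0,0.07],[0,0,0,0.027,0.0165,0,0.07],[0,0,0,0,0,0,0.07],[0,0,0,0,0,0,0.07]]]'; python3 -c "
from h import *
mv(0.6185,0.021,0.13,95.15)"
```

```text
t: 19.05
eef_pos: [0.6172, 0.0268, 0.192]
tool_rot: [-0.006, 0.678, 0.735, -0.007]
contact_force: [-0.4, -0.6, -0.2]
gripper_width: 0.813
t19.1 pos [0.6172 0.0268 0.192 ] yaw94.68 F [-0.4 -0.6 -0.2] w0.813 q7 1.69
 turn [-0.0188  0.0005 -0.0082]  shift(now axes) [-0.0058  0.002   0.062 ]  shift(after turn) [-0.0059  0.0008  0.062 ]
```

```bash
python3 -m creep '[[[-0.019,0,-0.008,-0.006,0.001,0,0.07],[0,0,0,0,0,0.02,0.07],[0,0,0,0,0,0.025,0.07],[0,0,0,0,0,0.012,0.07],[0,0,0,0,0,0,0.07],[0,0,0,0,0,0,0.07]]]'; python3 -c "
from h import *
mv(0.6185,0.021,0.104,95.15)"
```

```text
t: 19.55
eef_pos: [0.616, 0.0139, 0.1293]
tool_rot: [0.001, 0.676, 0.737, -0.002]
contact_force: [-0.0, 0.0, -0.8]
gripper_width: 0.818
t19.6 pos [0.616  0.0139 0.1293] yaw94.95 F [-0.   0.  -0.8] w0.818 q7 1.74
 turn [-0.0017  0.0035 -0.0034]  shift(now axes) [0.007  0.0032 0.0253]  shift(after turn) [0.0069 0.0032 0.0253]
```

```bash
python3 -m creep '[[[0,0.003,-0.003,0.007,0.003,0,0.07],[0,0,0,0,0,0,0.07],[0,0,0,0,0,0.012,0.07],[0,0,0,0,0,0.012,0.07],[0,0,0,0,0,0.001,0.07],[0,0,0,0,0,0,0.07]]]'; python3 -c "
from h import *
mv(0.6185,0.021,0.104,95.15)"
```

```text
t: 20.05
eef_pos: [0.6204, 0.0202, 0.1056]
tool_rot: [0.002, 0.675, 0.738, 0.002]
contact_force: [0.5, 0.3, 0.1]
gripper_width: 0.819
t20.1 pos [0.6204 0.0202 0.1056] yaw95.04 F [0.5 0.3 0.1] w0.819 q7 1.74
 turn [ 0.0044  0.0003 -0.0019]  shift(now axes) [ 0.0009 -0.0019  0.0016]  shift(after turn) [ 0.0009 -0.0019  0.0016]
```

```bash
python3 -m creep '[[[0,0,0,0,0,0,0.045],[0,0,0,0,0,0,0.045],[0,0,0,0,0,0,0.045],[0,0,0,0,0,0,0.045],[0,0,0,0,0,-0.01,0.045],[0,0,0,0,0,-0.03,0.045],[0,0,0,0,0,-0.03,0.045],[0,0,0,0,0,-0.03,0.045],[0,0,0,0,0,0,0.045]]]' 25; python3 -c "
from h import *
mv(0.592,-0.2743,0.2,95.15)"
```

```text
t: 20.8
eef_pos: [0.6183, 0.0198, 0.2095]
tool_rot: [-0.0, 0.675, 0.737, -0.001]
contact_force: [1.6, -0.6, -1.0]
gripper_width: 0.624
t20.8 pos [0.6183 0.0198 0.2095] yaw95.02 F [ 1.6 -0.6 -1. ] w0.624 q7 1.70
 turn [-0.002   0.001  -0.0023]  shift(now axes) [-0.2907 -0.0519  0.0099]  shift(after turn) [-0.2906 -0.0526  0.0095]
```

```bash
python3 -m creep '[[[0,0,-0.002,-0.03,-0.0055,0,0.045],[0,0,0,-0.03,-0.0055,0,0.045],[0,0,0,-0.03,-0.0055,0,0.045],[0,0,0,-0.03,-0.0055,0,0.045],[0,0,0,-0.03,-0.0055,0,0.045],[0,0,0,-0.03,-0.0055,0,0.045],[0,0,0,-0.03,-0.0055,0,0.045],[0,0,0,-0.03,-0.0055,0,0.045],[0,0,0,-0.03,-0.0055,0,0.045],[0,0,0,-0.017,-0.003,0,0.045],[0,0,0,0,0,0,0.045],[0,0,0,0,0,0,0.045]]]'; python3 -c "
from h import *
mv(0.592,-0.2743,0.13,95.15)"
```

```text
t: 21.8
eef_pos: [0.5923, -0.2814, 0.2181]
tool_rot: [0.003, 0.673, 0.74, 0.003]
contact_force: [-0.8, 1.0, -1.9]
gripper_width: 0.627
t21.8 pos [ 0.5923 -0.2814  0.2181] yaw95.47 F [-0.8  1.  -1.9] w0.627 q7 2.21
 turn [0.0095 0.0006 0.0056]  shift(now axes) [ 0.0072 -0.0005  0.0881]  shift(after turn) [0.0071 0.0003 0.0881]
```

```bash
python3 -m creep '[[[0.009,0,0.006,0.004,0,0,0.045],[0,0,0,0,0,0,0.045],[0,0,0,0,0,0.025,0.045],[0,0,0,0,0,0.025,0.045],[0,0,0,0,0,0.012,0.045],[0,0,0,0,0,0,0.045],[0,0,0,0,0,0,0.045]]]'; python3 -c "
from h import *
mv(0.592,-0.2743,0.107,95.15)"
```

```text
t: 22.38
eef_pos: [0.596, -0.2669, 0.1562]
tool_rot: [-0.0, 0.671, 0.742, 0.002]
contact_force: [0.3, 0.4, -1.7]
gripper_width: 0.623
t22.4 pos [ 0.596  -0.2669  0.1562] yaw95.76 F [ 0.3  0.4 -1.7] w0.623 q7 2.22
 turn [ 0.0035 -0.0033  0.0106]  shift(now axes) [-0.0071 -0.0049  0.0492]  shift(after turn) [-0.007  -0.0046  0.0492]
```

```bash
python3 -m creep '[[[0.003,-0.003,0.01,-0.007,-0.004,0,0.045],[0,0,0,0,0,0,0.045],[0,0,0,0,0,0.015,0.045],[0,0,0,0,0,0.015,0.045],[0,0,0,0,0,0.01,0.045],[0,0,0,0,0,0,0.045]]]'; python3 -c "
from h import *
mv(0.592,-0.2743,0.107,95.15)"
```

```text
t: 22.88
eef_pos: [0.5957, -0.2757, 0.1202]
tool_rot: [0.004, 0.674, 0.738, 0.002]
contact_force: [-0.3, 0.7, -1.4]
gripper_width: 0.624
t22.9 pos [ 0.5957 -0.2757  0.1202] yaw95.18 F [-0.3  0.7 -1.4] w0.624 q7 2.23
 turn [0.0084 0.0036 0.0005]  shift(now axes) [ 0.0017 -0.0037  0.0132]  shift(after turn) [ 0.0017 -0.0036  0.0132]
```

```bash
python3 -m creep '[[[0.008,0.003,0,0.001,-0.004,0.006,0.045],[0,0,0,0,-0.001,0.006,0.045],[0,0,0,0,-0.001,0.006,0.045],[0,0,0,0,0,0,0.045]]]'; python3 -c "
from h import *
mv(0.592,-0.2743,0.105,95.15)"
```

```text
t: 23.22
eef_pos: [0.5926, -0.2758, 0.1074]
tool_rot: [0.002, 0.675, 0.738, 0.002]
contact_force: [0.2, -0.3, -0.9]
gripper_width: 0.622
t23.2 pos [ 0.5926 -0.2758  0.1074] yaw95.15 F [ 0.2 -0.3 -0.9] w0.622 q7 2.24
 turn [0.007  0.0003 0.    ]  shift(now axes) [ 0.0015 -0.0004  0.0024]  shift(after turn) [ 0.0015 -0.0004  0.0024]
```

```bash
python3 -m creep '[[[0,0,0,0,0,0.001,0.045],[0,0,0,0,0,0,0.063],[0,0,0,0,0,0,0.063],[0,0,0,0,0,0,0.063],[0,0,0,0,0,-0.02,0.063],[0,0,0,0,0,-0.04,0.063],[0,0,0,0,0,-0.04,0.063],[0,0,0,0,0,0,0.07],[0,0,0,0,0,0,0.07]]]'; python3 - <<'E'
from h import *
lids('scene','s9.png');lids('top','t9.png')
mv(0.454,0.078,0.2,95.15)
E
```

```text
t: 23.97
eef_pos: [0.5903, -0.2759, 0.2074]
tool_rot: [0.0, 0.675, 0.738, 0.001]
contact_force: [-0.5, -0.0, -0.1]
gripper_width: 0.818
scene red [352. 187.] z0.067 mid [0.455 0.078] ext [0.053 0.051] bin -0.069 0.363
scene red [237. 257.] z0.072 mid [ 0.543 -0.196] ext [0.114 0.064] bin -0.006 0.082
scene red [249. 286.] z0.071 mid [ 0.583 -0.19 ] ext [0.054 0.051] bin 0.035 0.085
scene red [202. 309.] z0.071 mid [ 0.591 -0.277] ext [0.054 0.05 ] bin 0.035 -0.002
top red [390. 216.] z0.071 mid [ 0.582 -0.19 ] ext [0.052 0.05 ] bin 0.033 0.085
top red [436. 214.] z0.071 mid [ 0.584 -0.269] ext [0.041 0.065] bin 0.028 0.006
top red [391. 253.] z0.071 mid [ 0.511 -0.19 ] ext [0.053 0.052] bin -0.037 0.091
top red [247. 284.] z0.067 mid [0.452 0.078] ext [0.05  0.052] bin -0.072 0.363
t24.1 pos [ 0.5905 -0.2762  0.2069] yaw95.10 F [0.6 0.2 0.4] w0.817 q7 2.20
 turn [ 0.0019 -0.0006 -0.0009]  shift(now axes) [ 0.365  -0.1045  0.0069]  shift(after turn) [ 0.3651 -0.1041  0.0069]
```

View pics/s9.png

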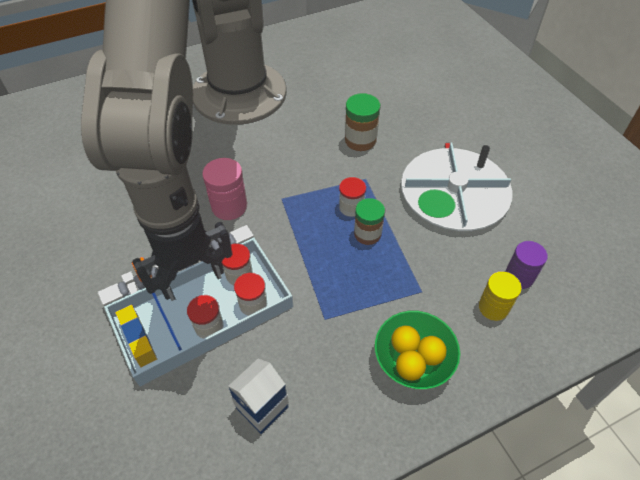

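Three tubs are in, all upright with lids at 71 mm. Next is the fourth, at scene (352,187), world (0.4535,0.078).

```bash
python3 -m creep '[[[0,0,0,0.036,-0.0104,0,0.07],[0,0,0,0.036,-0.0104,0,0.07],[0,0,0,0.036,-0.0104,0,0.07],[0,0,0,0.036,-0.0104,0,0.07],[0,0,0,0.036,-0.0104,0,0.07],[0,0,0,0.036,-0.0104,0,0.07],[0,0,0,0.036,-0.0104,0,0.07],[0,0,0,0.036,-0.0104,0,0.07],[0,0,0,0.036,-0.0104,0,0.07],[0,0,0,0.03,-0.008,0,0.07],[0,0,0,0,0,0,0.07],[0,0,0,0,0,0,0.07]]]'; python3 -c "
from h import *
mv(0.4535,0.078,0.13,95.15)"
```

```text
t: 25.07
eef_pos: [0.4443, 0.0791, 0.1917]
tool_rot: [-0.004, 0.676, 0.737, -0.01]
contact_force: [-0.3, -0.9, -0.8]
gripper_width: 0.823
t25.1 pos [0.4443 0.0791 0.1917] yaw94.99 F [-0.3 -0.9 -0.8] w0.823 q7 1.47
 turn [-0.0202  0.0064 -0.0028]  shift(now axes) [-0.0015  0.0103  0.0615]  shift(after turn) [-0.002   0.0091  0.0617]
```

```bash
python3 -m creep '[[[-0.02,0.006,-0.003,0,0.008,0,0.07],[0,0,0,0,0,0,0.07],[0,0,0,0,0,0.025,0.07],[0,0,0,0,0,0.02,0.07],[0,0,0,0,0,0.012,0.07],[0,0,0,0,0,0,0.07]]]'; python3 -c "
from h import *
mv(0.4535,0.078,0.104,95.15)"
```

```text
t: 25.57
eef_pos: [0.4566, 0.0738, 0.1316]
tool_rot: [0.002, 0.678, 0.735, 0.001]
contact_force: [-0.4, -0.4, 0.3]
gripper_width: 0.82
t25.6 pos [0.4566 0.0738 0.1316] yaw94.65 F [-0.4 -0.4  0.3] w0.820 q7 1.54
 turn [ 0.005   0.0021 -0.0088]  shift(now axes) [ 0.0045 -0.0029  0.0276]  shift(after turn) [ 0.0045 -0.0027  0.0276]
```

```bash
python3 -m creep '[[[0.005,0.002,-0.009,0.0045,-0.002,0,0.07],[0,0,0,0,0,0.012,0.07],[0,0,0,0,0,0.014,0.07],[0,0,0,0,0,0.001,0.07],[0,0,0,0,0,0,0.07]]]'; python3 -c "
from h import *
mv(0.4535,0.078,0.104,95.15)"
```

```text
t: 25.98
eef_pos: [0.457, 0.0745, 0.1059]
tool_rot: [0.001, 0.677, 0.736, 0.001]
contact_force: [-0.0, -0.4, 1.4]
gripper_width: 0.818
t26.0 pos [0.457  0.0745 0.1059] yaw94.76 F [-0.  -0.4  1.4] w0.818 q7 1.57
 turn [ 0.002   0.0006 -0.0069]  shift(now axes) [ 0.0038 -0.0032  0.0019]  shift(after turn) [ 0.0038 -0.0032  0.0019]
```

```bash
python3 -m creep '[[[0,0,0,0.004,-0.003,0.002,0.07],[0,0,0,0,0,0,0.045],[0,0,0,0,0,0,0.045],[0,0,0,0,0,0,0.045],[0,0,0,0,0,0,0.045],[0,0,0,0,0,-0.01,0.045],[0,0,0,0,0,-0.03,0.045],[0,0,0,0,0,-0.03,0.045],[0,0,0,0,0,-0.03,0.045],[0,0,0,0,0,0,0.045]]]' 25; python3 -c "
from h import *
mv(0.5203,-0.2787,0.2,95.15)"
```

```text
t: 26.82
eef_pos: [0.4527, 0.0777, 0.2119]
tool_rot: [0.001, 0.678, 0.735, -0.0]
contact_force: [0.8, 0.5, -1.1]
gripper_width: 0.623
t26.8 pos [0.4527 0.0777 0.2119] yaw94.68 F [ 0.8  0.5 -1.1] w0.623 q7 1.47
 turn [ 0.0005  0.0013 -0.0083]  shift(now axes) [-0.3607  0.0383  0.0123]  shift(after turn) [-0.361   0.0353  0.0119]
```

```bash
python3 -m creep '[[[0,0,-0.008,-0.036,0.0035,0,0.045],[0,0,0,-0.036,0.0035,0,0.045],[0,0,0,-0.036,0.0035,0,0.045],[0,0,0,-0.036,0.0035,0,0.045],[0,0,0,-0.036,0.0035,0,0.045],[0,0,0,-0.036,0.0035,0,0.045],[0,0,0,-0.036,0.0035,0,0.045],[0,0,0,-0.036,0.0035,0,0.045],[0,0,0,-0.036,0.0035,0,0.045],[0,0,0,-0.026,0.003,0,0.045],[0,0,0,0,0,0,0.045],[0,0,0,0,0,0,0.045]]]'; python3 -c "
from h import *
mv(0.5203,-0.2787,0.13,95.15)"
```

```text
t: 27.82
eef_pos: [0.522, -0.2807, 0.2173]
tool_rot: [0.003, 0.671, 0.742, 0.003]
contact_force: [0.5, 1.1, -1.5]
gripper_width: 0.625
t27.8 pos [ 0.522  -0.2807  0.2173] yaw95.74 F [ 0.5  1.1 -1.5] w0.625 q7 2.28
 turn [ 0.0086 -0.0007  0.0102]  shift(now axes) [ 0.0021 -0.0022  0.0873]  shift(after turn) [ 0.0022 -0.0015  0.0873]
```

```bash
python3 -m creep '[[[0.008,0,0.01,0,-0.001,0,0.045],[0,0,0,0,0,0,0.045],[0,0,0,0,0,0.025,0.045],[0,0,0,0,0,0.025,0.045],[0,0,0,0,0,0.012,0.045],[0,0,0,0,0,0,0.045],[0,0,0,0,0,0,0.045]]]'; python3 -c "
from h import *
mv(0.5203,-0.2787,0.107,95.15)"
```

```text
t: 28.4
eef_pos: [0.5218, -0.2729, 0.1546]
tool_rot: [-0.001, 0.672, 0.741, 0.002]
contact_force: [-0.4, -0.2, -1.2]
gripper_width: 0.624
t28.4 pos [ 0.5218 -0.2729  0.1546] yaw95.58 F [-0.4 -0.2 -1.2] w0.624 q7 2.31
 turn [ 0.0007 -0.0046  0.0075]  shift(now axes) [-0.0059 -0.0021  0.0476]  shift(after turn) [-0.0057 -0.002   0.0476]
```

```bash
python3 -m creep '[[[0,-0.004,0.008,-0.006,-0.002,0,0.045],[0,0,0,0,0,0,0.045],[0,0,0,0,0,0.015,0.045],[0,0,0,0,0,0.015,0.045],[0,0,0,0,0,0.01,0.045],[0,0,0,0,0,0,0.045]]]'; python3 -c "
from h import *
mv(0.5203,-0.2787,0.107,95.15)"
```

```text
t: 28.9
eef_pos: [0.5241, -0.2806, 0.12]
tool_rot: [0.005, 0.675, 0.738, 0.002]
contact_force: [-0.0, -0.2, -1.8]
gripper_width: 0.622
t28.9 pos [ 0.5241 -0.2806  0.12  ] yaw95.13 F [-0.  -0.2 -1.8] w0.622 q7 2.33
 turn [ 0.0104  0.0042 -0.0003]  shift(now axes) [ 0.0023 -0.0037  0.0129]  shift(after turn) [ 0.0022 -0.0036  0.013 ]
```

```bash
python3 -m creep '[[[0.01,0.004,0,0.002,-0.004,0.006,0.045],[0,0,0,0,-0.001,0.006,0.045],[0,0,0,0,-0.001,0.006,0.045],[0,0,0,0,0,0.001,0.045],[0,0,0,0,0,0,0.063],[0,0,0,0,0,0,0.063],[0,0,0,0,0,0,0.063],[0,0,0,0,0,-0.02,0.063],[0,0,0,0,0,-0.04,0.063],[0,0,0,0,0,-0.04,0.063],[0,0,0,0,0,0,0.06],[0,0,0,0,0,0,0.06]]]'; python3 - <<'E'
from h import *
lids('scene','s10.png');
mv(0.485,0.373,0.2,95.15)
E
```

```text
t: 29.9
eef_pos: [0.5197, -0.2806, 0.2103]
tool_rot: [0.002, 0.675, 0.738, 0.002]
contact_force: [-0.6, 0.5, -0.3]
gripper_width: 0.703
scene red [235. 256.] z0.071 mid [ 0.513 -0.19 ] ext [0.053 0.052] bin -0.035 0.091
scene red [188. 278.] z0.071 mid [ 0.52 -0.28] ext [0.053 0.052] bin -0.036 0.001
scene red [250. 291.] z0.071 mid [ 0.592 -0.193] ext [0.053 0.051] bin 0.044 0.081
scene red [202. 309.] z0.071 mid [ 0.59  -0.277] ext [0.056 0.052] bin 0.034 -0.002
t29.9 pos [ 0.5201 -0.2811  0.2107] yaw95.04 F [-0.1 -1.   0.3] w0.704 q7 2.28
 turn [ 0.0073  0.0013 -0.002 ]  shift(now axes) [0.6546 0.0223 0.01  ]  shift(after turn) [0.6546 0.0237 0.0107]
```

View pics/s10.png

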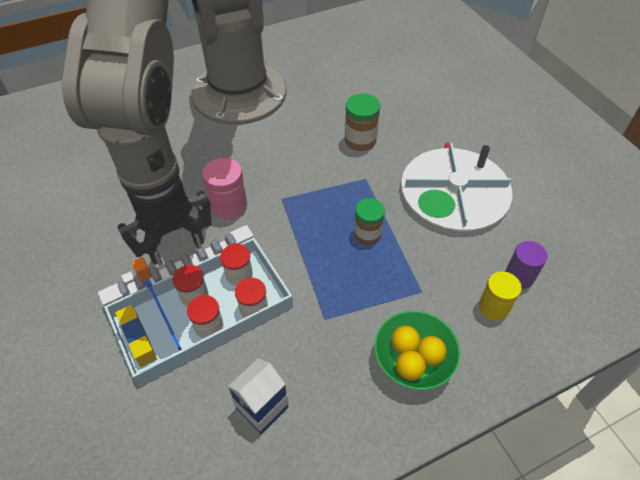

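All four tubs stand in the bin; one shifted about 9 mm (a knock) to bin (0.044,0.081), still upright and in range. Next is the turntable post.

```bash
python3 -m creep '[[[0.007,0,0,0.038,0,0,0.04],[0,0,0,0.038,0.001,0,0.04],[0,0,0,0.038,0.001,0,0.04],[0,0,0,0.038,0.001,0,0.04],[0,0,0,0.038,0.001,0,0.04],[0,0,0,0.038,0.001,0,0.04],[0,0,0,0.038,0.001,0,0.04],[0,0,0,0.038,0.001,0,0.04],[0,0,0,0.038,0.001,0,0.04],[0,0,0,0.038,0.001,0,0.04],[0,0,0,0.038,0.001,0,0.04],[0,0,0,0.038,0.001,0,0.04],[0,0,0,0.038,0.001,0,0.04],[0,0,0,0.038,0.001,0,0.04],[0,0,0,0.038,0.001,0,0.04],[0,0,0,0.038,0.001,0,0.04],[0,0,0,0.025,0.001,0,0.04],[0,0,0,0,0,0,0.04],[0,0,0,0,0,0,0.04]]]'; python3 -m creep '[[[0,0,0.12,0,0,0,0.04],[0,0,0.12,0,0,0,0.04],[0,0,0.12,0,0,0,0.04],[0,0,0.12,0,0,0,0.04],[0,0,0.12,0,0,0,0.04],[0,0,0.12,0,0,0,0.04],[0,0,0.12,0,0,0,0.04],[0,0,0.12,0,0,0,0.04],[0,0,0.12,0,0,0,0.04],[0,0,0.12,0,0,0,0.04],[0,0,0.12,0,0,0,0.04],[0,0,0,0,0,0,0.04]]]';python3 -c "
from h import *
mv(0.485,0.373,0.15,19.3)"
```

```text
t: 31.53
eef_pos: [0.4711, 0.3761, 0.182]
tool_rot: [-0.003, 0.678, 0.735, -0.015]
contact_force: [0.1, -1.2, -0.0]
gripper_width: 0.468
t: 32.53
eef_pos: [0.4711, 0.3554, 0.171]
tool_rot: [0.015, 0.99, 0.137, -0.021]
contact_force: [0.3, -1.3, -0.2]
gripper_width: 0.466
t32.5 pos [0.4711 0.3554 0.171 ] yaw15.67 F [ 0.3 -1.3 -0.2] w0.466 q7 -0.07
 turn [ 0.0228  0.046  -0.0628]  shift(now axes) [ 0.019  -0.0137  0.0199]  shift(after turn) [ 0.0189 -0.0121  0.021 ]
```

```bash
python3 -m creep '[[[0.023,0.046,-0.06,0.018,-0.012,-0.01,0.04],[0,0,0,0,0,0,0.04],[0,0,0,0,0,0,0.04]]]';python3 -c "
from h import *
mv(0.485,0.373,0.118,19.3);snap('wrist','w11.png')
c=snap('top','t11.png');W=world(c);hsv=cv2.cvtColor(c['color'],cv2.COLOR_RGB2HSV).astype(int)
m=(hsv[...,2]<40)&(W[...,2]>.06)&(W[...,2]<.08)&(np.hypot(W[...,0]-.485,W[...,1]-.373)<.03);print(m.sum(),W[m].min(0),W[m].max(0))"
```

```text
t: 32.78
eef_pos: [0.4858, 0.3677, 0.1779]
tool_rot: [0.002, 0.986, 0.169, -0.001]
contact_force: [0.8, -0.6, -0.7]
gripper_width: 0.468
t32.8 pos [0.4858 0.3677 0.1779] yaw19.48 F [ 0.8 -0.6 -0.7] w0.468 q7 -0.02
 turn [0.0034 0.0029 0.0032]  shift(now axes) [ 0.0012 -0.0054  0.0598]  shift(after turn) [ 0.001  -0.0052  0.0599]
76 [0.47751287 0.36459019 0.06039919] [0.49104706 0.38029819 0.07935334]
```

View pics/w11.png

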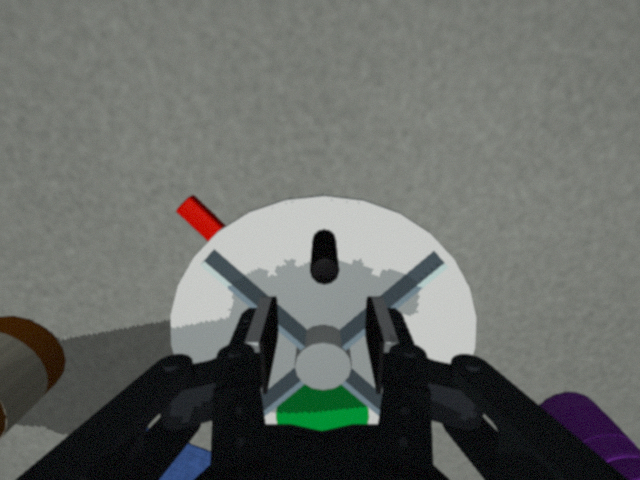

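The post (324,255) is centred between the jaws, so I'll descend over it.

```bash
python3 -m creep '[[[0.003,0.003,0.003,0.001,-0.005,0.02,0.04],[0,0,0,0,0,0.025,0.04],[0,0,0,0,0,0.013,0.04],[0,0,0,0,0,0,0.04],[0,0,0,0,0,0,0.04]]]';python3 -c "
from h import *
mv(0.485,0.373,0.118,19.3);snap('wrist','w12.png')"
```

```text
t: 33.3
eef_pos: [0.4853, 0.3709, 0.1183]
tool_rot: [0.0, 0.986, 0.167, -0.0]
contact_force: [0.3, 0.1, 0.8]
gripper_width: 0.469
t33.3 pos [0.4853 0.3709 0.1183] yaw19.26 F [0.3 0.1 0.8] w0.469 q7 0.03
 turn [ 0.0001  0.0009 -0.0007]  shift(now axes) [ 0.0004 -0.0021  0.0003]  shift(after turn) [ 0.0004 -0.0021  0.0003]
```

View pics/w12.png

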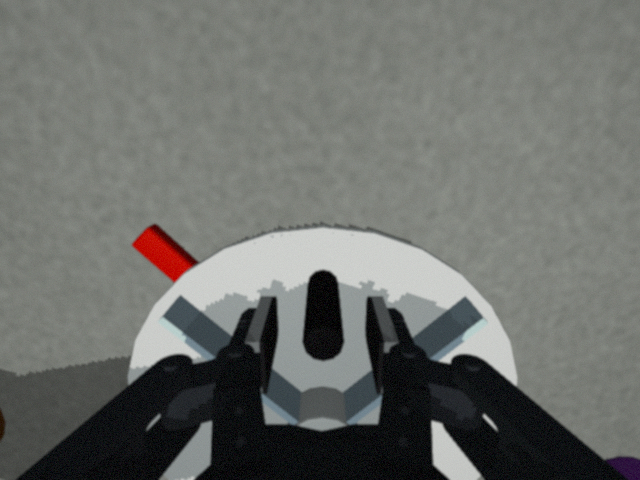

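```bash
cat >> h.py <<'E'
def arc(step=0):
    o=get_obs(); p=o['eef_pos'][:2]; ax=np.array([.514,.294]); d=p-ax; th=np.degrees(np.arctan2(d[1],d[0]))
    print('post angle %.1f r %.4f'%(th,np.hypot(*d)),'joint est %.3f'%np.radians(th+27.7))
    t2=np.radians(th-step); mv(ax[0]+.085*np.cos(t2),ax[1]+.085*np.sin(t2),0.118,th-step-90)
E
python3 -m creep '[[[0,0,0,0,-0.001,0,0],[0,0,0,0,0,0,0],[0,0,0,0,0,0,0],[0,0,0,0,0,0,0],[0,0,0,0,0,0,0],[0,0,0.08,0.007,0.0003,0,0],[0,0,0.1,0.009,0.0005,0,0],[0,0,0.1,0.009,0.0005,0,0],[0,0,0.1,0.009,0.0005,0,0],[0,0,0,0,0,0,0]]]' 20;python3 -c "
from h import *
arc()"
```

```text
t: 34.18
eef_pos: [0.5182, 0.3763, 0.1201]
tool_rot: [0.0, 1.0, -0.029, -0.001]
contact_force: [-0.0, -0.8, -1.4]
gripper_width: 0.176
post angle 87.1 r 0.0824 joint est 2.003
t34.2 pos [0.5182 0.3763 0.1201] yaw-3.32 F [-0.  -0.8 -1.4] w0.176 q7 -0.27
 turn [ 0.0007  0.0021 -0.007 ]  shift(now axes) [-0.     -0.0026  0.0021]  shift(after turn) [-0.     -0.0026  0.0021]
```

```bash
python3 -m creep '[[[0,0,0.1,0.009,-0.001,0,0],[0,0,0.1,0.009,0,0,0],[0,0,0.1,0.009,0,0,0],[0,0,0.1,0.009,0,0,0],[0,0,0.1,0.009,0,0,0],[0,0,0.1,0.009,0,0,0],[0,0,0.1,0.009,0,0,0],[0,0,0.1,0.009,0,0,0],[0,0,0,0,0,0,0]]]' 20;python3 -c "
from h import *
arc()"
```

```text
t: 34.93
eef_pos: [0.5695, 0.3538, 0.12]
tool_rot: [0.006, 0.91, -0.415, -0.016]
contact_force: [2.2, -0.0, -5.1]
gripper_width: 0.177
post angle 47.1 r 0.0816 joint est 1.306
t34.9 pos [0.5695 0.3538 0.12  ] yaw-49.02 F [ 2.2 -0.  -5.1] w0.177 q7 -0.87
 turn [ 0.0222  0.0254 -0.1066]  shift(now axes) [-0.0003 -0.0035  0.0019]  shift(after turn) [ 0.     -0.0034  0.002 ]
```

```bash
python3 -m creep '[[[0.02,0.025,-0.05,0,-0.003,0,0],[0,0,0.08,0.0095,0,0,0],[0,0,0.1,0.0095,0,0,0],[0,0,0.1,0.0095,0,0,0],[0,0,0.1,0.0095,0,0,0],[0,0,0.1,0.0095,0,0,0],[0,0,0.1,0.0095,0,0,0],[0,0,0,0,0,0,0]]]' 20;python3 -c "
from h import *
arc()"
```

```text
t: 35.6
eef_pos: [0.5934, 0.311, 0.12]
tool_rot: [0.004, 0.777, -0.629, -0.007]
contact_force: [1.6, -0.0, -4.6]
gripper_width: 0.179
post angle 12.1 r 0.0812 joint est 0.695
t35.6 pos [0.5934 0.311  0.12  ] yaw-77.99 F [ 1.6 -0.  -4.6] w0.179 q7 -1.23
 turn [ 0.0152  0.0063 -0.0016]  shift(now axes) [ 0.     -0.0038  0.002 ]  shift(after turn) [ 0.     -0.0038  0.002 ]
```

```bash
python3 -m creep '[[[0.015,0.006,0,0,-0.003,0,0],[0,0,0.1,0.0085,0,0,0],[0,0,0.1,0.009,0,0,0],[0,0,0.1,0.009,0,0,0],[0,0,0.1,0.009,0,0,0],[0,0,0.1,0.009,0,0,0],[0,0,0.08,0.007,0,0,0],[0,0,0,0,0,0,0],[0,0,0,0,0,0,0]]]' 20;python3 -c "
from h import *
arc();snap('scene','s13.png')"
```

```text
t: 36.35
eef_pos: [0.5919, 0.2761, 0.1201]
tool_rot: [0.004, -0.585, 0.811, 0.007]
contact_force: [2.0, -2.8, -4.0]
gripper_width: 0.175
post angle -13.0 r 0.0800 joint est 0.257
t36.4 pos [0.5919 0.2761 0.1201] yaw-108.33 F [ 2.  -2.8 -4. ] w0.175 q7 -1.62
 turn [ 0.0062  0.0139 -0.0939]  shift(now axes) [-0.0004 -0.005   0.002 ]  shift(after turn) [-0.     -0.005   0.0021]
```

View pics/s13.png

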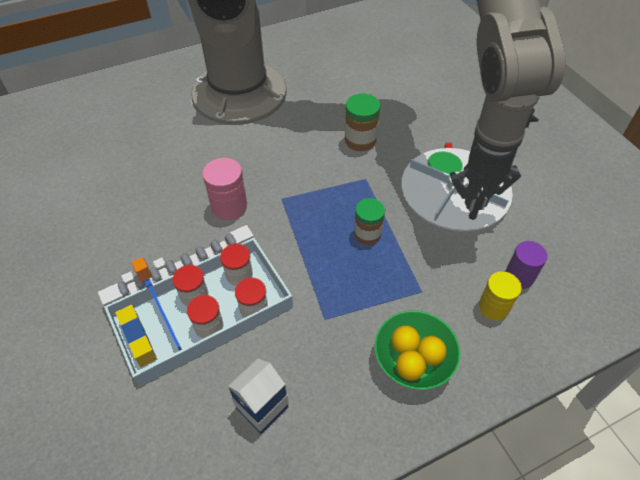

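```bash
python3 -m creep '[[[0.005,0.01,0.03,0.008,-0.004,0,0],[0,0,0.05,0.008,-0.001,0,0],[0,0,0.05,0.008,0,0,0],[0,0,0,0,0,0,0],[0,0,0,0,0,0,0]]]' 20;cat >> h.py <<'E'
def table(n,fn):
    c=snap(n,fn); W=world(c); hsv=cv2.cvtColor(c['color'],cv2.COLOR_RGB2HSV); H,S,V=[hsv[...,i].astype(int) for i in range(3)]
    near=(np.hypot(W[...,0]-.514,W[...,1]-.294)<.155)&(S>110)
    g=near&(H>50)&(H<85)&(W[...,2]<.03); r=near&((H<6)|(H>174))&(W[...,2]<.02)
    for k,m in (('pad',g),('ptr',r)):
        if m.sum()>20:
            p=W[m]; mid=(p.min(0)+p.max(0))[:2]/2; d=mid-[.514,.294]; print(n,k,m.sum(),mid.round(3),'ext',(p.max(0)-p.min(0)).round(3),'ang %.1f r %.3f'%(np.degrees(np.arctan2(d[1],d[0])),np.hypot(*d)))
E
python3 -c "
from h import *
arc();table('scene','s14.png');table('top','t14.png')"
```

```text
t: 36.82
eef_pos: [0.5908, 0.2758, 0.1199]
tool_rot: [0.012, -0.543, 0.839, 0.013]
contact_force: [2.1, -2.1, -2.4]
gripper_width: 0.177
post angle -13.4 r 0.0789 joint est 0.250
t36.8 pos [0.5908 0.2758 0.1199] yaw-114.16 F [ 2.1 -2.1 -2.4] w0.177 q7 -1.69
 turn [ 0.006   0.0342 -0.1884]  shift(now axes) [-0.0011 -0.006   0.0019]  shift(after turn) [-0.     -0.0061  0.0019]
scene pad 512 [0.445 0.31 ] ext [0.066 0.07  0.012] ang 167.1 r 0.071
scene ptr 34 [0.396 0.357] ext [0.019 0.017 0.009] ang 151.9 r 0.134
top pad 1175 [0.448 0.309] ext [0.074 0.075 0.011] ang 167.4 r 0.068
top ptr 128 [0.397 0.355] ext [0.029 0.026 0.014] ang 152.3 r 0.132
```

```bash
python3 -m creep '[[[0.005,0.03,-0.03,0.018,-0.006,0,0],[0,0,0,0.018,-0.003,0,0],[0,0,0,0,0,0,0],[0,0,0,0,0,0,0]]]' 20;python3 -c "
from h import *
arc();print(get_obs()['q'].round(2))"
```

```text
t: 37.25
eef_pos: [0.5829, 0.2479, 0.1198]
tool_rot: [0.002, -0.561, 0.828, 0.011]
contact_force: [5.3, 1.5, -8.0]
gripper_width: 0.178
post angle -33.8 r 0.0829 joint est -0.106
t37.2 pos [0.5829 0.2479 0.1198] yaw-111.79 F [ 5.3  1.5 -8. ] w0.178 q7 -1.62
 turn [0.0163 0.0142 0.2097]  shift(now axes) [ 0.0005 -0.0021  0.0018]  shift(after turn) [ 0.     -0.0021  0.0018]
[-1.17  0.94  1.06  1.84 -1.01  1.02 -1.62]
```

```bash
python3 -m creep '[[[0,0,0,0,0,0,0.035],[0,0,0,0,0,0,0.035],[0,0,0,0,0,0,0.035],[0,0,0,0,0,0,0.035]]]' 20;python3 -c "
from h import *
arc();table('scene','s15.png');table('top','t15.png')"
```

```text
t: 37.58
eef_pos: [0.5826, 0.2473, 0.121]
tool_rot: [0.002, -0.56, 0.828, 0.011]
contact_force: [-0.2, -0.6, 0.5]
gripper_width: 0.405
post angle -34.3 r 0.0830 joint est -0.115
t37.6 pos [0.5826 0.2473 0.121 ] yaw-111.84 F [-0.2 -0.6  0.5] w0.405 q7 -1.62
 turn [0.0182 0.014  0.217 ]  shift(now axes) [ 0.0005 -0.002   0.0029]  shift(after turn) [ 0.    -0.002  0.003]
scene pad 161 [0.442 0.322] ext [0.043 0.044 0.008] ang 159.0 r 0.077
scene ptr 35 [0.394 0.358] ext [0.02  0.017 0.012] ang 152.0 r 0.135
top pad 1169 [0.457 0.33 ] ext [0.072 0.075 0.01 ] ang 147.6 r 0.068
top ptr 132 [0.397 0.355] ext [0.029 0.027 0.016] ang 152.4 r 0.132
```

View pics/t15.png

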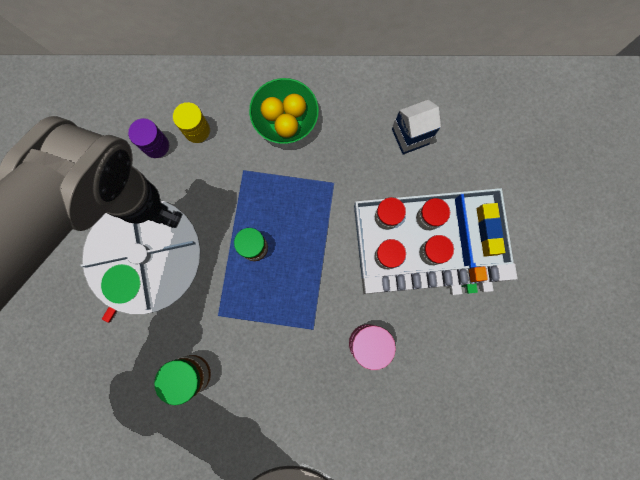

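```bash
python3 -m creep '[[[0,0,0,0,0,0,0],[0,0,0,0,0,0,0],[0,0,0,0,0,0,0],[0,0,0,0,0,0,0],[0,0,0,-0.009,0,0,0],[0,0,0,0,0,0,0],[0,0,0,0,0,0,0]]]' 20;python3 -c "
from h import *
arc();table('top','t16.png')"
```

```text
t: 38.27
eef_pos: [0.5861, 0.2539, 0.1212]
tool_rot: [0.001, -0.56, 0.828, 0.01]
contact_force: [-1.0, -0.9, 2.5]
gripper_width: 0.177
post angle -29.1 r 0.0825 joint est -0.024
t38.3 pos [0.5861 0.2539 0.1212] yaw-111.90 F [-1.  -0.9  2.5] w0.177 q7 -1.63
 turn [0.0161 0.011  0.1259]  shift(now axes) [ 0.0003 -0.0025  0.0031]  shift(after turn) [-0.     -0.0025  0.0032]
top pad 1171 [0.454 0.325] ext [0.073 0.074 0.01 ] ang 152.5 r 0.068
top ptr 130 [0.397 0.355] ext [0.029 0.025 0.014] ang 152.4 r 0.132
```

The pad is now at 152.5° against the pointer at 152.4°. I'll release and go straight up.

```bash
python3 -m creep '[[[0,0,0,0,0,0,0.04],[0,0,0,0,0,0,0.04],[0,0,0,0,0,0,0.04],[0,0,0,0,0,-0.02,0.04],[0,0,0,0,0,-0.035,0.04],[0,0,0,0,0,-0.04,0.04],[0,0,0,0,0,0,0.07],[0,0,0,0,0,0,0.07]]]' 25;python3 -c "
from h import *
table('top','t17.png')
lids('top','t17b.png','green');lids('scene','s17.png','green')
mv(0.5305,0.075,0.2,-90)"
```

```text
t: 38.98
eef_pos: [0.586, 0.2533, 0.218]
tool_rot: [-0.0, -0.56, 0.828, 0.011]
contact_force: [0.2, 0.1, -0.9]
gripper_width: 0.739
top pad 1165 [0.454 0.326] ext [0.073 0.074 0.011] ang 152.4 r 0.068
top ptr 131 [0.397 0.355] ext [0.029 0.027 0.016] ang 152.6 r 0.132
top green [282. 105.] z0.051 mid [0.8   0.015] ext [0.139 0.138] bin 0.269 0.27
top green [249. 242.] z0.082 mid [0.529 0.075] ext [0.054 0.054] bin 0.004 0.353
top green [472. 288.] z0.040 mid [ 0.448 -0.348] ext [0.017 0.02 ] bin -0.114 -0.06
top green [176. 367.] z0.109 mid [0.31 0.19] ext [0.019 0.065] bin -0.203 0.487
scene green [366. 113.] z0.109 mid [0.312 0.188] ext [0.024 0.063] bin -0.201 0.485
scene green [370. 211.] z0.082 mid [0.532 0.075] ext [0.056 0.055] bin 0.008 0.353
scene green [419. 343.] z0.051 mid [0.801 0.016] ext [0.138 0.138] bin 0.27 0.27
t39.1 pos [0.5858 0.253  0.2167] yaw-111.92 F [ 0.1 -0.4 -0.3] w0.820 q7 -1.71
 turn [ 0.0174  0.0142 -0.3824]  shift(now axes) [ 0.1859 -0.0154  0.0144]  shift(after turn) [0.178  0.0553 0.0167]
```

```bash
python3 -m creep '[[[0.01,0.018,0,0.03,-0.002,0,0.08],[0,0,0,0.03,-0.002,0,0.08],[0,0,0,0.03,-0.002,0,0.08],[0,0,0,0.03,-0.002,0,0.08],[0,0,0,0.03,-0.002,0,0.08],[0,0,0,0.03,-0.002,0,0.08],[0,0,0,0,0,0,0.08],[0,0,0,0,0,0,0.08]]]' 25;python3 -c "
from h import *
mv(0.5305,0.075,0.15,-112)"
```

```text
t: 39.8
eef_pos: [0.5236, 0.0774, 0.2084]
tool_rot: [-0.012, -0.562, 0.827, 0.003]
contact_force: [0.5, 0.5, 0.5]
gripper_width: 0.939
t39.8 pos [0.5236 0.0774 0.2084] yaw-111.54 F [0.5 0.5 0.5] w0.939 q7 -1.42
 turn [ 0.0192 -0.0164  0.0079]  shift(now axes) [-0.0012 -0.0085  0.0582]  shift(after turn) [-0.0003 -0.0074  0.0584]
```

```bash
python3 -m creep '[[[0.019,-0.016,0.008,0,-0.006,0,0.08],[0,0,0,0,0,0,0.08],[0,0,0,0,0,0.025,0.08],[0,0,0,0,0,0.02,0.08],[0,0,0,0,0,0,0.08],[0,0,0,0,0,0,0.08]]]' 25;python3 -c "
from h import *
mv(0.5305,0.075,0.114,-112)"
```

```text
t: 40.3
eef_pos: [0.5316, 0.0789, 0.1603]
tool_rot: [0.001, -0.561, 0.828, -0.001]
contact_force: [1.0, -0.3, -0.3]
gripper_width: 0.94
t40.3 pos [0.5316 0.0789 0.1603] yaw-111.76 F [ 1.  -0.3 -0.3] w0.940 q7 -1.36
 turn [-0.0022  0.001   0.0042]  shift(now axes) [ 0.0041 -0.0003  0.0463]  shift(after turn) [ 0.004  -0.0005  0.0463]
```

```bash
python3 -m creep '[[[0,0,0.004,0.004,0,0.01,0.08],[0,0,0,0,0,0.02,0.08],[0,0,0,0,0,0.014,0.08],[0,0,0,0,0,0,0.08],[0,0,0,0,0,0,0.08]]]' 25;python3 -c "
from h import *
mv(0.5305,0.075,0.114,-112);snap('wrist','w18.png')"
```

```text
t: 40.72
eef_pos: [0.5327, 0.0764, 0.1166]
tool_rot: [0.003, -0.561, 0.828, -0.002]
contact_force: [0.4, -0.3, 0.0]
gripper_width: 0.939
t40.7 pos [0.5327 0.0764 0.1166] yaw-111.80 F [ 0.4 -0.3  0. ] w0.939 q7 -1.30
 turn [-0.0068  0.0029  0.0035]  shift(now axes) [0.0021 0.0015 0.0025]  shift(after turn) [0.0021 0.0015 0.0026]
```

View pics/w18.png

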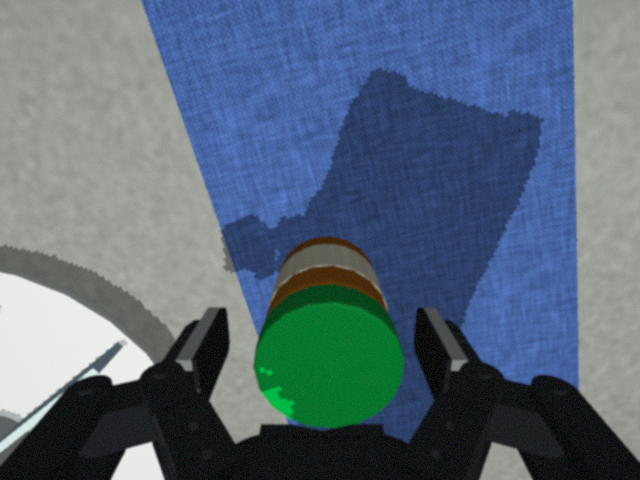

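The green lid (328,357) is centred between the fingers. I'll grip and lift.

```bash
python3 -m creep '[[[0,0,0,0.002,0.001,0.002,0.08],[0,0,0,0,0,0,0.045],[0,0,0,0,0,0,0.045],[0,0,0,0,0,0,0.045],[0,0,0,0,0,0,0.045],[0,0,0,0,0,0,0.045],[0,0,0,0,0,0,0.045]]]' 35;python3 -c "
from h import *
mv(0.5305,0.075,0.114,-112)"; python3 -m creep '[[[0,0,0,0,0,-0.01,0.045],[0,0,0,0,0,-0.03,0.045],[0,0,0,0,0,-0.03,0.045],[0,0,0,0,0,-0.02,0.045],[0,0,0,0,0,0,0.045]]]' 35;python3 -c "
from h import *
mv(0.4545,0.3245,0.2,-112)"
```

```text
t: 41.35
eef_pos: [0.5315, 0.0751, 0.117]
tool_rot: [0.005, -0.561, 0.828, -0.002]
contact_force: [0.6, -0.4, -3.3]
gripper_width: 0.647
t41.4 pos [0.5315 0.0751 0.117 ] yaw-111.78 F [ 0.6 -0.4 -3.3] w0.647 q7 -1.30
 turn [-0.0092  0.0052  0.0039]  shift(now axes) [0.0005 0.0009 0.003 ]  shift(after turn) [0.0005 0.0009 0.003 ]
t: 41.77
eef_pos: [0.5288, 0.0744, 0.2107]
tool_rot: [0.002, -0.56, 0.828, -0.001]
contact_force: [-0.5, 0.4, -2.0]
gripper_width: 0.646
t41.8 pos [0.5288 0.0744 0.2107] yaw-111.86 F [-0.5  0.4 -2. ] w0.646 q7 -1.41
 turn [-0.0042  0.0012  0.0024]  shift(now axes) [-0.2045  0.1621  0.0103]  shift(after turn) [-0.2041  0.1626  0.0107]
```

```bash
python3 -m creep '[[[0,0,0,-0.025,0.02,0,0.045],[0,0,0,-0.025,0.02,0,0.045],[0,0,0,-0.025,0.02,0,0.045],[0,0,0,-0.025,0.02,0,0.045],[0,0,0,-0.025,0.02,0,0.045],[0,0,0,-0.025,0.02,0,0.045],[0,0,0,-0.025,0.02,0,0.045],[0,0,0,-0.02,0.016,0,0.045],[0,0,0,0,0,0,0.045],[0,0,0,0,0,0,0.045]]]';python3 -c "
from h import *
mv(0.4545,0.3245,0.16,-112)"
```

```text
t: 42.6
eef_pos: [0.4519, 0.323, 0.2081]
tool_rot: [0.001, -0.558, 0.83, -0.002]
contact_force: [0.1, -1.5, -3.1]
gripper_width: 0.647
t42.6 pos [0.4519 0.323  0.2081] yaw-112.13 F [ 0.1 -1.5 -3.1] w0.647 q7 -1.84
 turn [-0.0044  0.0002 -0.0023]  shift(now axes) [-0.0023 -0.0016  0.0482]  shift(after turn) [-0.0023 -0.0018  0.0481]
```

```bash
python3 -m creep '[[[-0.004,0,-0.002,-0.002,-0.001,0.01,0.045],[0,0,0,0,0,0.018,0.045],[0,0,0,0,0,0.015,0.045],[0,0,0,0,0,0,0.045],[0,0,0,0,0,0,0.045]]]';python3 -c "
from h import *
mv(0.4545,0.3245,0.139,-112);snap('scene','s19.png')"
```

```text
t: 43.02
eef_pos: [0.4542, 0.3212, 0.1609]
tool_rot: [-0.001, -0.558, 0.83, 0.0]
contact_force: [0.8, -0.2, -3.9]
gripper_width: 0.641
t43.0 pos [0.4542 0.3212 0.1609] yaw-112.22 F [ 0.8 -0.2 -3.9] w0.641 q7 -1.80
 turn [ 0.0011 -0.0014 -0.0038]  shift(now axes) [-0.0032  0.0009  0.0219]  shift(after turn) [-0.0031  0.0009  0.0219]
```

View pics/s19.png

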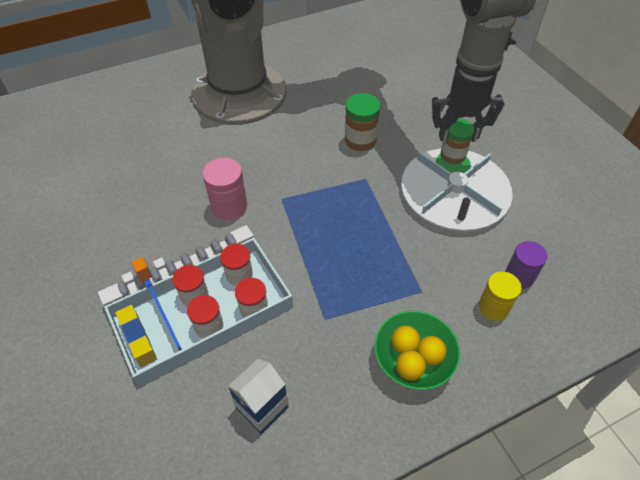

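The jar hangs upright over the green pad at scene (457,145), with about 22 mm left to lower. I'll do that gently.

```bash
python3 -m creep '[[[0,0,-0.003,-0.003,0.001,0.005,0.045],[0,0,0,0,0,0.006,0.045],[0,0,0,0,0,0.005,0.045],[0,0,0,0,0,0.003,0.045],[0,0,0,0,0,0,0.045]]]';python3 -c "
from h import *
mv(0.4545,0.3245,0.139,-112)"
```

```text
t: 43.48
eef_pos: [0.456, 0.3236, 0.1421]
tool_rot: [0.001, -0.558, 0.83, 0.0]
contact_force: [0.2, -0.3, -2.6]
gripper_width: 0.645
t43.5 pos [0.456  0.3236 0.1421] yaw-112.18 F [ 0.2 -0.3 -2.6] w0.645 q7 -1.78
 turn [-0.0004  0.0012 -0.0032]  shift(now axes) [-0.0003  0.0017  0.0031]  shift(after turn) [-0.0003  0.0017  0.0031]
```

```bash
python3 -m creep '[[[0,0,0,0,0.001,0.003,0.045],[0,0,0,0,0,0.002,0.045],[0,0,0,0,0,0.002,0.045],[0,0,0,0,0,0,0.045]]]';python3 -c "
from h import *
mv(0.4545,0.3245,0.139,-112)"
```

```text
t: 43.82
eef_pos: [0.4562, 0.3241, 0.1397]
tool_rot: [0.002, -0.557, 0.83, 0.002]
contact_force: [0.4, -0.9, -1.7]
gripper_width: 0.645
t43.8 pos [0.4562 0.3241 0.1397] yaw-112.27 F [ 0.4 -0.9 -1.7] w0.645 q7 -1.77
 turn [ 0.0012  0.0064 -0.0047]  shift(now axes) [0.0003 0.0018 0.0007]  shift(after turn) [0.0003 0.0018 0.0007]
```

```bash
python3 -m creep '[[[0,0,0,0,0,0.003,0.045],[0,0,0,0,0,0.002,0.045],[0,0,0,0,0,0,0.045]]]';python3 -c "
from h import *
mv(0.4545,0.3245,0.139,-112)"
```

```text
t: 44.07
eef_pos: [0.4571, 0.324, 0.1397]
tool_rot: [0.004, -0.557, 0.831, 0.005]
contact_force: [0.4, -0.4, -3.6]
gripper_width: 0.651
t44.1 pos [0.4571 0.324  0.1397] yaw-112.36 F [ 0.4 -0.4 -3.6] w0.651 q7 -1.77
 turn [ 0.0037  0.0112 -0.0063]  shift(now axes) [0.0005 0.0026 0.0007]  shift(after turn) [0.0005 0.0026 0.0007]
```

```bash
python3 -c "
from h import *
lids('scene','s20.png','green')
c=load('s20');cv2.imwrite('pics/s20c.png',cv2.resize(c['color'][80:240,380:540],None,fx=4,fy=4)[:,:,::-1])"
```

```text
scene green [366. 113.] z0.109 mid [0.312 0.19 ] ext [0.025 0.065] bin -0.201 0.487
scene green [461. 138.] z0.105 mid [0.46  0.324] ext [0.049 0.054] bin -0.042 0.608
scene green [419. 343.] z0.051 mid [0.802 0.015] ext [0.138 0.137] bin 0.271 0.27
```

View pics/s20c.png

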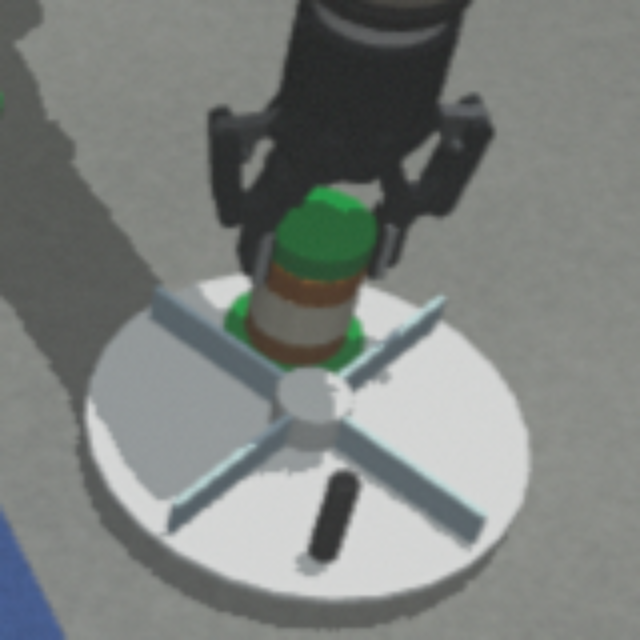

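The jar is on the pad with its lid at 105 mm against 104 mm expected, a gap of 1 mm at most. I'll release.

```bash
python3 -m creep '[[[0,0,0,0,0,0.001,0.05],[0,0,0,0,0,0,0.056],[0,0,0,0,0,0,0.06],[0,0,0,0,0,0,0.066],[0,0,0,0,0,0,0.07],[0,0,0,0,0,0,0.07],[0,0,0,0,0,0,0.07],[0,0,0,0,0,-0.015,0.07],[0,0,0,0,0,-0.03,0.07],[0,0,0,0,0,-0.04,0.07],[0,0,0,0,0,-0.04,0.07],[0,0,0,0,0,-0.04,0.07],[0,0,0,0,0,0,0.07]]]';python3 -c "
from h import *
mv(0.4545,0.3245,0.139,-112);lids('scene','s21.png','green');table('top','t21.png');lids('top','t21b.png','green')"
```

```text
t: 45.2
eef_pos: [0.4567, 0.3221, 0.3071]
tool_rot: [0.001, -0.556, 0.831, 0.002]
contact_force: [0.7, 0.4, -1.2]
gripper_width: 0.823
t45.2 pos [0.4567 0.3221 0.3071] yaw-112.38 F [ 0.7  0.4 -1.2] w0.823 q7 -1.94
 turn [ 0.0029  0.0044 -0.0065]  shift(now axes) [-0.0007  0.0024  0.1681]  shift(after turn) [-0.0015  0.0029  0.1681]
scene green [366. 113.] z0.109 mid [0.312 0.189] ext [0.024 0.063] bin -0.201 0.487
scene green [460. 136.] z0.104 mid [0.456 0.327] ext [0.055 0.054] bin -0.045 0.611
scene green [419. 343.] z0.050 mid [0.801 0.016] ext [0.138 0.137] bin 0.27 0.27
top pad 384 [0.454 0.344] ext [0.074 0.11  0.031] ang 140.5 r 0.078
top ptr 131 [0.397 0.355] ext [0.029 0.028 0.015] ang 152.4 r 0.132
top green [283. 105.] z0.051 mid [0.801 0.015] ext [0.138 0.138] bin 0.27 0.27
top green [105. 283.] z0.104 mid [0.453 0.303] ext [0.053 0.095] bin -0.05 0.588
top green [472. 288.] z0.040 mid [ 0.448 -0.348] ext [0.017 0.019] bin -0.114 -0.06
top green [176. 367.] z0.109 mid [0.31  0.189] ext [0.019 0.065] bin -0.203 0.487
```

```bash
python3 -m creep '[[[0,0,0,-0.035,-0.01,-0.01,0.07],[0,0,0,-0.035,-0.01,0,0.07],[0,0,0,-0.035,-0.01,0,0.07],[0,0,0,-0.035,-0.01,0,0.07],[0,0,0,-0.035,-0.01,0,0.07],[0,0,0,-0.035,-0.01,0,0.07],[0,0,0,-0.035,-0.01,0,0.07],[0,0,0,0,0,0,0.07],[0,0,0,0,0,0,0.07],[0,0,0,0,0,0,0.07],[0,0,0,0,0,0,0.07]]]';python3 -c "
from h import *
lids('top','t22b.png');lids('scene','s22b.png','green')
lids('scene','s22.png')
for n,f in (('top','t22.png'),('scene','s22c.png')):
    c=snap(n,f);W=world(c);hsv=cv2.cvtColor(c['color'],cv2.COLOR_RGB2HSV).astype(int)
    m=(hsv[...,2]<45)&(W[...,2]>.066)&(W[...,2]<.08)&(np.hypot(W[...,0]-.589,W[...,1]-.254)<.03);p=W[m];mid=(p.min(0)+p.max(0))/2
    print(n,'post',m.sum(),mid,np.degrees(np.arctan2(mid[1]-.294,mid[0]-.514)))
    m=(hsv[...,1]>110)&(hsv[...,0]>=7)&(hsv[...,0]<17)&(W[...,2]>.08)&(W[...,2]<.12)&(W[...,0]>.4)&(W[...,1]<-.2);p=W[m];mid=(p.min(0)+p.max(0))/2
    print(n,'knob',mid,np.percentile(p[:,2],90),((mid[:2]-BC)@BX,(mid[:2]-BC)@BY))
"
```

```text
t: 46.27
eef_pos: [0.6108, 0.5237, 0.2732]
tool_rot: [-0.025, -0.553, 0.833, 0.01]
contact_force: [-0.2, 0.5, 0.2]
gripper_width: 0.815
top red [391. 211.] z0.071 mid [ 0.591 -0.193] ext [0.053 0.052] bin 0.043 0.081
top red [435. 212.] z0.071 mid [ 0.59  -0.276] ext [0.053 0.052] bin 0.033 -0.001
top red [439. 249.] z0.071 mid [ 0.519 -0.28 ] ext [0.051 0.053] bin -0.037 0.001
top red [391. 253.] z0.071 mid [ 0.511 -0.19 ] ext [0.053 0.052] bin -0.038 0.091
scene green [366. 113.] z0.109 mid [0.312 0.189] ext [0.025 0.066] bin -0.201 0.486
scene green [460. 137.] z0.104 mid [0.456 0.325] ext [0.056 0.054] bin -0.046 0.61
scene green [419. 343.] z0.051 mid [0.802 0.016] ext [0.139 0.137] bin 0.271 0.27
scene red [235. 256.] z0.071 mid [ 0.513 -0.19 ] ext [0.055 0.052] bin -0.035 0.091
scene red [188. 278.] z0.071 mid [ 0.521 -0.28 ] ext [0.053 0.052] bin -0.035 0.001
scene red [250. 291.] z0.071 mid [ 0.593 -0.193] ext [0.054 0.051] bin 0.045 0.081
scene red [202. 309.] z0.071 mid [ 0.591 -0.276] ext [0.054 0.051] bin 0.034 -0.002
top post 60 [0.58621648 0.25199322 0.07300137] -30.1856443857932
top knob [ 0.47104735 -0.34777351  0.08638103] 0.09109237023908025 (np.float64(-0.09112260188397543), np.float64(-0.06234570431420619))Traceback (most recent call last):
  File "<string>", line 7, in <module>
    m=(hsv[...,2]<45)&(W[...,2]>.066)&(W[...,2]<.08)&(np.hypot(W[...,0]-.589,W[...,1]-.254)<.03);p=W[m];mid=(p.min(0)+p.max(0))/2
                                                                                                             ~~~~~^^^
    return umr_minimum(a, axis, None, out, keepdims, initial, where)
ValueError: zero-size array to reduction operation minimum which has no identity
```

View pics/t22.png

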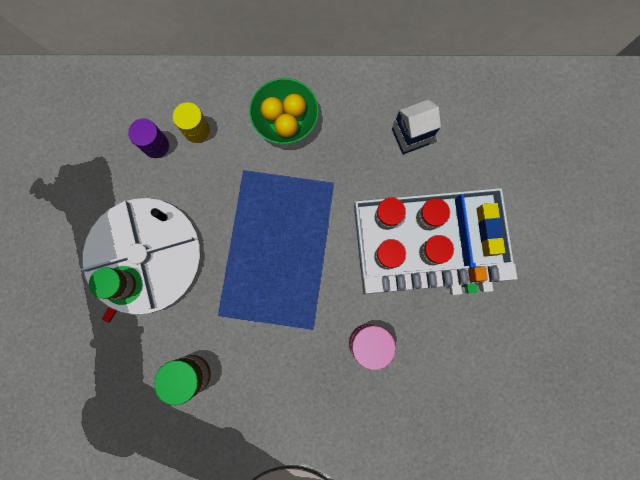

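View pics/s22.png

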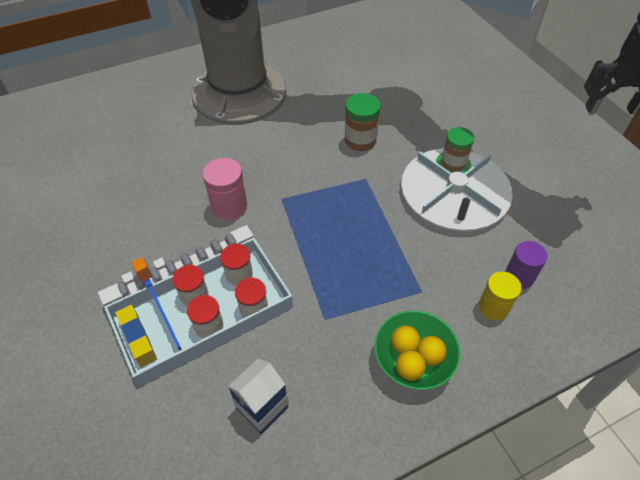

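The bin, tubs and jar are good. The post suggests joint -0.045 while the pad gave 0.00, so I'll check the angle with the cross walls.

```bash
python3 - <<'E'
from h import *
for n in ['top0','t17','t22','scene0','s22']:
    c=load(n);W=world(c);hsv=cv2.cvtColor(c['color'],cv2.COLOR_RGB2HSV).astype(int);S=hsv[...,1];H=hsv[...,0]
    dk=(abs(W[...,2]-.0235)<.003)&(np.hypot(W[...,0]-.514,W[...,1]-.294)<.13)
    (ax,ay),rr=cv2.minEnclosingCircle(W[dk][:,:2].astype(np.float32))
    x=W[...,0]-ax;y=W[...,1]-ay;r=np.hypot(x,y)
    m=(W[...,2]>.041)&(W[...,2]<.049)&(r>.04)&(r<.112)&(S<90)&(hsv[...,2]>60)
    a=np.arctan2(y[m],x[m]); w4=np.degrees(np.angle(np.exp(4j*a).mean()))/4
    p=(S>110)&((H<6)|(H>174))&(W[...,2]<.02)&(r>.11)&(r<.155); q=W[p]; pm=(q.min(0)+q.max(0))/2
    pa=np.degrees(np.arctan2(pm[1]-ay,pm[0]-ax))
    g=(S>110)&(H>50)&(H<85)&(W[...,2]<.03)&(r<.12);q=W[g];gm=q.mean(0);ga=np.degrees(np.arctan2(gm[1]-ay,gm[0]-ax))
    d=(w4+45-pa+45)%90-45
    print(n,'axis %.3f %.3f'%(ax,ay),m.sum(),'walls %.2f'%w4,'ptr %.1f'%pa,'pad %.1f'%ga,'wallmid-ptr %.2f'%d)
E
```

```text
top0 axis 0.513 0.293 341 walls -25.88 ptr 152.2 pad -71.0 wallmid-ptr -43.08
t17 axis 0.512 0.293 320 walls 17.02 ptr 151.8 pad 151.3 wallmid-ptr 0.27
t22 axis 0.513 0.293 336 walls 16.50 ptr 151.6 pad 163.1 wallmid-ptr -0.11
scene0 axis 0.515 0.296 310 walls -25.94 ptr 153.7 pad -71.9 wallmid-ptr -44.67Traceback (most recent call last):
  File "<stdin>", line 9, in <module>
    return umr_minimum(a, axis, None, out, keepdims, initial, where)
ValueError: zero-size array to reduction operation minimum which has no identity
```

The walls put the green compartment within 0.3° of the pointer, so it is clicked in. The post reading is biased because the camera sees its side. Handing in.

```bash
python3 -c "
from station import hand_in
print(hand_in())"
```

```text
the job is handed in; nothing more can be done
None
```

The job is done and handed in at about 46 s; `hand_in()` gives no verdict, so the results below come from my own camera checks.

- **Divider:** I moved it five notches to the green clip and dropped it. The knob reads 0.471, -0.348, within about 3 mm of the target, and its top is at 91 mm, the same as at the start.
- **Tubs:** All four stand in the bay left of the divider, at bin coordinates (0.044,0.081), (-0.036,0.091), (0.034,-0.002) and (-0.036,0.001). Their lids are all at 71 mm, so they are upright on the floor. One was knocked about 9 mm after I placed it but is still well inside the limits.
- **Turntable:** The green compartment is at the red pointer. I first overshot by 0.08 rad and turned it back.
- **Jar:** I used the smaller green-lidded one, from the mat. It stands on the pad about 3 mm from the centre, with its lid at 104 mm as expected.
- **Other items:** I didn't touch the butter, the carton or the bowl, and the last pictures show them where they were. The arm is clear of everything.

**One disagreement:** the final turntable angle was 0.00 rad from the pad (before the jar went on) and within 0.005 rad from the cross walls. The post alone suggested about -0.045 rad, probably because the camera sees its side. All are inside the 0.07 rad limit. The script for the last checks also stopped early on the scene camera, so the final turntable angle and knob position come from the top camera only.

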